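Shake the steel balls out of the dial-lid shaker into the catch pan

ROBOT

A 6-joint arm with a two-finger parallel gripper is mounted at the origin on a cart in front of the work surface, level with it; the furniture and walls round the work are solid. World frame = base frame: x ahead of the robot, y to its left, z up, the work surface at z = 0. Lengths are in m, angles in rad, forces in N, time in s.
With the tool pointing down it reaches from about 0.35 to 0.875 m from the base axis. Payload 4.2 kg.
Tool frame: the origin (TCP) lies midway between the tips of the shut fingers; the grasp point (between the pads) lies 19 mm behind it; z points along the fingers, y is the line along which they close (so a half turn about z gives the same grasp; the last joint's range is limited). The gripper opens to 87 mm and grips with 3 to 60 N. Pads are 19 mm wide; open, the fingers measure 117 mm over their backs; the gripper's body (75 mm by 190 mm) begins 51 mm behind the grasp point.
Start: joints at [-0.938, 0.385, 0.008, 0, -1.194, -0.259], TCP at [0.228, -0.582, 0.187] pointing down, gripper open.
Joint ranges: [-3.14, 3.14], [-1.21, 2.06], [-1.07, 1.41], [-3.16, 2.05], [-2.99, -0.16], [-3.1, 3.1]. Speed limits (rad/s): [2.79, 2.79, 3.14, 3.14, 3.14, 3.14].

INTERFACE

Orientations are given as a rotation vector (axis times angle).
In Python, from rig import arm, viewer gives the robot as it stands.
- The arm moves only by the tool jog_arm, never from a script. Its argument "moves" is a list of rows, each a list of 2 entries, a list of its own where there are three numbers: the shift along the world's x, y, z in cm, then the turn, a rotation vector about the world's x, y, z in degrees. In form: [[[x, y, z], [rx, ry, rz]], ...]. A call has 1 to 12 rows; each row shifts and turns the commanded pose from where the row before left it; what a row does not reach is not made up. A row lasts 1/10 s, in which the tool goes at most 50 mm and 8.59 degrees, less where a joint would pass 70% of its speed; a pose out of reach is approached as far as the arm can. A call with a gripper value outside its range is refused whole. "gripper" is the closure in counts, from 0 (fully open) to 255 (shut), set as the call begins (left out, the last holds). The fingers move at their own pace and stop on an object; "squeeze" is the grip in N (left out, the last holds). Time passes only in rows, so rows that do not move let the fingers close. It gives the time, the measured TCP pose, the force, the opening and the grip force at its end, in the units of the state.
- arm.get_state(): the state, without advancing time (a new reading comes with each control period).
- viewer.get_image(name): name is "side" or "top"; returns the picture (420x560x3 uint8, red, green, blue); there is no depth.
- viewer.get_calibration(name): a dict with "fovy" (degrees; the focal length in pixels is half the picture's height over the tangent of half this angle, whatever the lens; pixels are square), "cx", "cy" (the principal point, pixels), "k1" (the pictures are not rectified: a ray, as slopes to the right and down, at radius r is drawn at 1 + k1 r^2 times it, then the intrinsics apply), "R" (3x3) and "t" (3): a world point X has camera coordinates R X + t. Camera axes: x right, y down, z forward; pixel columns grow to the right and rows downward; lengths in m; the calibration is good to about 2 mm. A picture is of the moment at which its call begins. get_calibration takes no time and is no camera call.
- arm.job_done(): hands the job in; it is judged then, once.
The state is a dict: "clock": time; "joint_pos": joint angles; "joint_vel": joint speeds; "tau": joint torques, N m; "position": TCP position; "eef_rot": TCP orientation; "ft_force": force on the tool from outside, world axes, zero at the start; "ft_torque": the same for the moment, N m; "opening": finger opening in m; "finger_force": force on a finger pad.
Only numpy, scipy, OpenCV 4.12 (cv2) and the standard library are available. Lean on these libraries where they do the work, as an engineer would, in place of code of your own. Each camera call takes 0.05 s, during which the arm holds its last target. There are 200 camera calls.

TASK

Get all the steel balls out of the tipping shaker: clear the wooden off-cuts from its base plate into the plywood scrap bin, stand the catch pan inside the ring drawn on the base plate with its notch facing the arrow, turn the dial lid to its largest opening and only then crank the shaker over, and rock it if need be, until every ball is in the pan. Then bring the shaker fully upright, turn the dial back to its smallest opening, and set the pan, with all the balls in it, in the middle of the rubber mat. Leave the other things on the table alone.

Things in the scene. Friction and masses are not known exactly. Their poses are not given: they have to be found in the camera images.
- shaker_stand: Fixed stand. Origin on the table under the tipping axis. Grey base plate, top at z=0.005, from x=-0.185 to 0.045, y=+-0.090; its free end (apron) lies along the stand's -x, towards the robot. Two posts at y=+-0.046 (10 mm thick, 30 mm wide, 110 mm high) carry the jar; the tipping axis is parallel to the stand's y, 100 mm above the table.
- pan_spot (a point): Centre of the ring (131 mm across) drawn on the base plate, on top of the plate; at x=-0.092, y=0 of the stand. The pan stands here.
- arrow (a point): Tip of the black arrowhead painted on the base plate between ring and posts, pointing at the ring; at x=-0.020, y=0 of the stand.
- shaker (a joint): Tipping angle of the clear jar, rad: 0 = upright (stop), 2.094 = tipped 120 degrees, mouth down over the pan (stop); growing values carry the jar's top towards the stand's -x. Stays where it is left (friction 0.25 N m, about 4 N at the crank grip). With the dial at its largest, balls run out near the end of the travel.
- shaker_axis (a point): Centre of the jar, on the tipping axis. The jar is a clear plastic can 50 mm across, upright reaching from 45 mm below to 48 mm above this point, the dial on top. Under the dial a fixed lid has one port, a 128 degree sector on the pan's side (stand's -x).
- crank_grip (a point): Middle of the black crank grip: round bar 15 mm thick, 52 mm long, parallel to the tipping axis, at the stand's y=-0.098. It goes round the axis at 65 mm radius: jar upright, it is 25 degrees above level on the stand's +x side (+0.059 x, +0.027 z from the axis); over the top; at full tip 35 degrees above level on the -x side. It can be pinched from above all the way and turns in the fingers.
- dial (a joint): Angle of the dial lid about the jar's axis, rad, growing counter-clockwise seen from above: 0 = smallest opening (20 degree slot) over the port (stop), 0.70 = medium (32 degrees), 2.653 = largest opening (124 degrees of the disc, stop). Only the largest lets the balls through. Light friction, stays where it is left.
- dial_top (a point): Centre of the dial's flat top. The dial is a black ribbed ring cap 58 mm in diameter; its grip rim runs from 18 mm below this point up to it. It can be grasped across from above; nothing else stands higher than 37 mm below the top within 60 mm of its axis.
- ball1_center (a point): Centre of a steel ball of 14 mm diameter, 11 g, at first in the jar. Three to five balls are present.
- ball2_center (a point): Centre of a steel ball of 14 mm diameter, 11 g, at first in the jar. Three to five balls are present.
- ball3_center (a point): Centre of a steel ball of 14 mm diameter, 11 g, at first in the jar. Three to five balls are present.
- ball4_center (a point): Centre of a steel ball of 14 mm diameter, 11 g, at first in the jar. Three to five balls are present.
- ball5_center (a point): Centre of a steel ball of 14 mm diameter, 11 g, at first in the jar. Three to five balls are present.
- pan: Round aluminium catch pan, 124 mm outer diameter, 250 g, loose. Origin at the centre of its underside, z up. Floor 4 mm thick, wall 4 mm thick and 50 mm high, with a notch (wall only 30 mm high, 68 degrees wide) on its own +x side. In the centre a black bar handle on a stem: 44 mm along the pan's x, 14 mm wide in y, from 44 to 68 mm above the underside.
- pan_notch (a point): Middle of the notch in the pan's wall, on the notch's sill, at x=+0.060, z=0.030 of the pan.
- offcut1: Wooden off-cut of square batten, 30 x 30 x 40 mm, 25 g, loose, standing on the base plate at first. Origin at the centre of its underside, its 40 mm side along its own z. Two to four are present.
- offcut2: Wooden off-cut of square batten, 30 x 30 x 40 mm, 25 g, loose, standing on the base plate at first. Origin at the centre of its underside, its 40 mm side along its own z. Two to four are present.
- offcut3: Wooden off-cut of square batten, 30 x 30 x 40 mm, 25 g, loose, standing on the base plate at first. Origin at the centre of its underside, its 40 mm side along its own z. Two to four are present.
- offcut4: Wooden off-cut of square batten, 30 x 30 x 40 mm, 25 g, loose, standing on the base plate at first. Origin at the centre of its underside, its 40 mm side along its own z. Two to four are present.
- bin: Fixed open plywood scrap bin, 150 x 150 mm outside, 60 mm high, walls and floor 4 mm. Origin at the centre of its underside.
- mat: Fixed black rubber mat, 160 x 160 mm, 3 mm thick. Origin at the centre of its underside.
- box_red: Bystander: small red carton, 61 x 61 x 38 mm.
- wood_block: Bystander: wooden block, 51 x 103 x 19 mm, lying.
- tape_black: Bystander: roll of black tape, 65 mm across, 19 mm high, lying flat.

How it is judged:
By the outcome, as a careful person would: the job done as asked, in the order asked, and still so for the second after the job is handed in, with the robot touching nothing.
Of ball1, ball2, ball3, ball4, ball5 only 3 to 5 are there at a start; the rules pass over those that are not, and their reading is None.
Of offcut1, offcut2, offcut3, offcut4 only 2 to 4 are there at a start; the rules pass over those that are not, and their reading is None.
At some moment in a run one of offcut3, offcut4 may be knocked a few centimetres aside while the robot is not near it.
Once in a run the grip may slacken for a moment while it holds something.
It also fails if it takes over 210 s, if anything falls off the work surface, if the arm or the gripper's body presses on something with over 40 N, if the wrist force passes 120 N, or if a joint passes its speed limit or range.

## Working session

There is one attempt and no reset: what is moved stays moved. The work goes in short steps, Python scripts to look and compute and a tool call to move; the robot and the scene stay as the last step left them, time stands still between calls to the robot, and variables do not carry over. Pictures are saved under pics/ and viewed, at most 14 in all, crops included, and the job is handed in when it is done.

Besides the shell and the picture viewer there is one more tool, called after "Call:" by a JSON object that holds its "op" and its "data", one argument or row to a line. jog_arm: Moves the arm, as the interface text tells. Its arguments: {"type":"object","properties":{"moves":{"type":"array"},"gripper":{"type":"number"},"squeeze":{"type":"number"}},"required":["moves"]}

```bash
ls; mkdir -p pics
cat > h.py <<'E'
import numpy as np, cv2
from rig import arm, viewer
def cal(n):
    c=viewer.get_calibration(n); f=210/np.tan(np.radians(c['fovy'])/2)
    return f,c['cx'],c['cy'],c['k1'],np.array(c['R']),np.array(c['t'])
def ray(n,u,v):
    f,cx,cy,k,R,t=cal(n); d=np.array([(u-cx)/f,(v-cy)/f]); s=d.copy()
    for _ in range(30): s=d/(1+k*(s@s))
    return -R.T@t, R.T@np.array([s[0],s[1],1.])
def onz(n,u,v,z):
    o,d=ray(n,u,v); return o+d*(z-o[2])/d[2]
def proj(n,X):
    f,cx,cy,k,R,t=cal(n); c=R@np.array(X,float)+t; s=c[:2]/c[2]; s=s*(1+k*(s@s)); return s*f+[cx,cy]
def two(u1,v1,u2,v2): # side, top
    a,d=ray('side',u1,v1); b,e=ray('top',u2,v2)
    p=np.linalg.lstsq(np.c_[d,-e],b-a,rcond=None)[0]; P=a+d*p[0];Q=b+e*p[1]; return (P+Q)/2,np.linalg.norm(P-Q)
def snap(n,tag,crop=None,s=1):
    im=viewer.get_image(n)[:,:,::-1].copy(); cv2.imwrite(f'pics/raw_{tag}.png',im)
    if crop: a,b,c,d=crop; im=im[b:d,a:c]
    cv2.imwrite(f'pics/{tag}.png',cv2.resize(im,None,fx=s,fy=s,interpolation=cv2.INTER_CUBIC));
E
python3 - <<'E'
from h import *
snap('top','t0',s=1.4);snap('side','s0',s=1.4)
print(arm.get_state()); print(viewer.get_calibration('top'),viewer.get_calibration('side'))
E
```

```text
pics
{'clock': 0.1, 'joint_pos': array([-9.38349845e-01,  3.85457827e-01,  6.76854889e-03, -4.33881250e-04,
       -1.19399002e+00, -2.58609199e-01]), 'joint_vel': array([-0.00030415, -0.00093491,  0.00316912,  0.00219174,  0.0005325 ,
       -0.00165819]), 'tau': array([-3.56127421e-04, -3.91688597e+01,  1.87935269e+01,  4.23191518e+00,
        1.34925259e-02, -7.70917222e-05]), 'position': array([ 0.22804248, -0.58126548,  0.18648477]), 'eef_rot': array([ 5.83478370e-01, -3.08647649e+00, -2.94160946e-03]), 'ft_force': array([ 0.27573452,  0.68323706, -0.32633838]), 'ft_torque': array([0.0127816 , 0.01076382, 0.04688675]), 'finger_force': 0.0, 'opening': 0.08697678959003814}
{'fovy': 50.38657582213224, 'cx': 281.1509711622589, 'cy': 208.2826119763872, 'k1': -0.07600006847553982, 'R': array([[ 0.10336556, -0.99463951, -0.0027949 ],
       [-0.9710256 , -0.10030204, -0.21690734],
       [ 0.21546427,  0.02513467, -0.9761882 ]]), 't': array([-0.13173957,  0.55070707,  1.44159383])} {'fovy': 53.3765775095113, 'cx': 272.039645167994, 'cy': 209.51588291739068, 'k1': 0.02813200490314957, 'R': array([[-0.97311412, -0.23020388,  0.00742214],
       [-0.1281258 ,  0.51427032, -0.84800343],
       [ 0.1913967 , -0.82615508, -0.52993876]]), 't': array([0.50981662, 0.20207593, 1.02220281])}
```

View pics/t0.png

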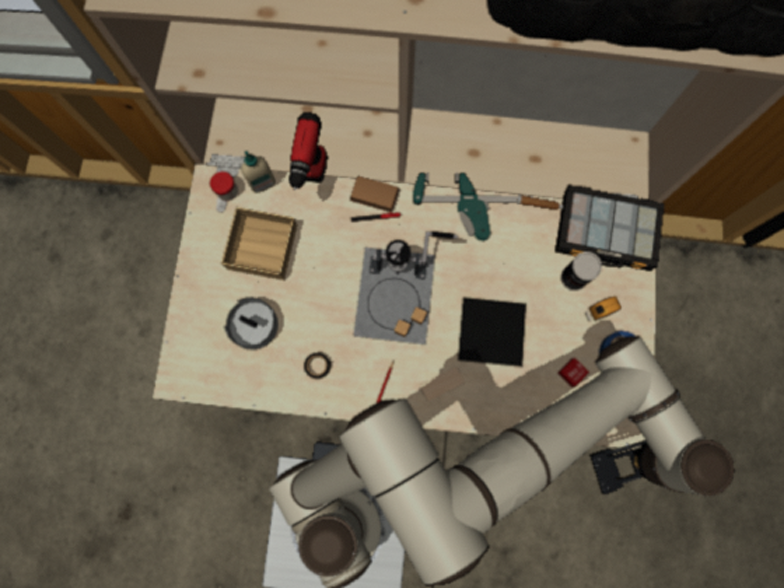

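View pics/s0.png

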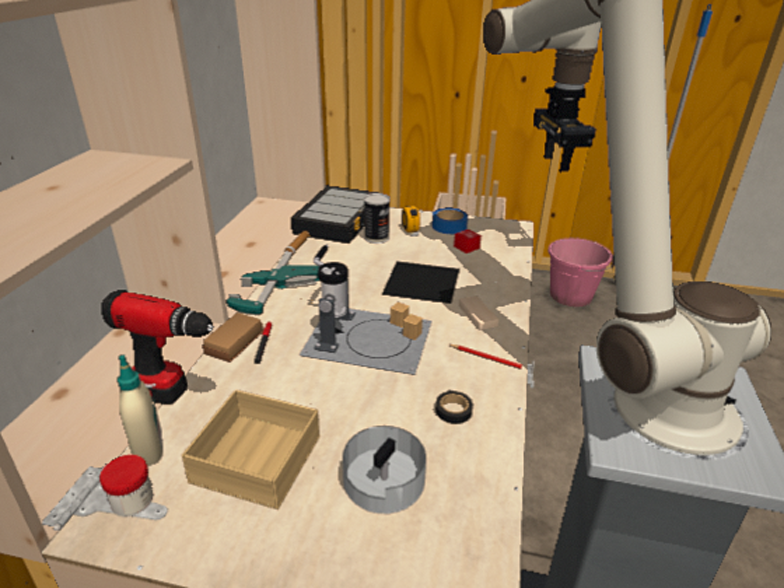

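The top view shows the stand (plate about (395,297)), two off-cuts at (403,327) and (419,315), the pan at (251,322), the bin at (260,244), and the mat at (492,331), all in 1.4x pixels. The side view shows the notch of the pan facing the camera's lower right.

Run:
```python
from h import *
t=cv2.imread('pics/raw_t0.png');s=cv2.imread('pics/raw_s0.png')
a=cv2.resize(t[160:260,145:385],None,fx=3.3,fy=3.3,interpolation=cv2.INTER_CUBIC)
cv2.imwrite('pics/c0.png',a)
b=cv2.resize(s[180:370,195:325],None,fx=3.1,fy=3.1,interpolation=cv2.INTER_CUBIC)
cv2.imwrite('pics/c1.png',b)
```

```text
(no output)
```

View pics/c0.png

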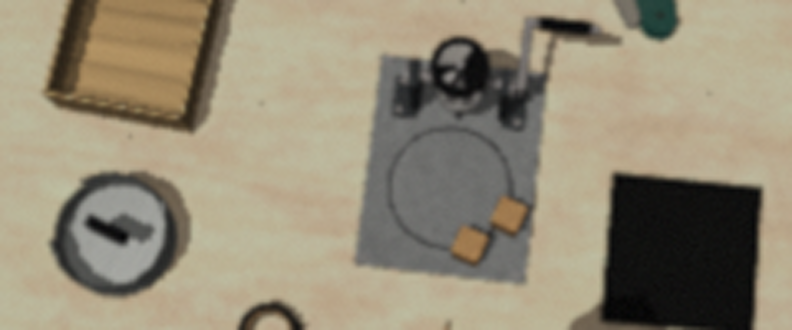

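View pics/c1.png

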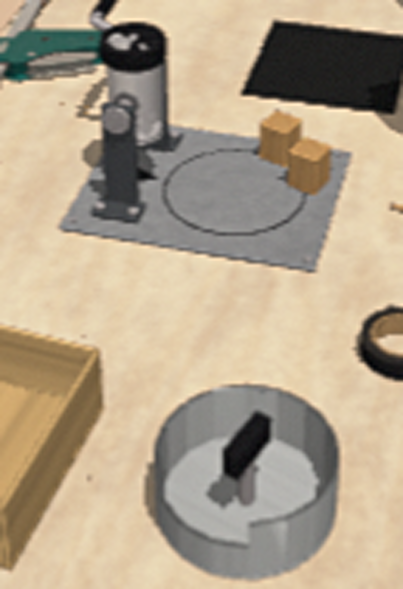

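c0 shows two off-cuts, at crop (509,214) and (469,245), the plate corners, and the dial at (459,66). In c1 the pan's notch lies on the lower right, between about (250,525) and (335,490).

Run:
```python
from h import *
np.set_printoptions(precision=4,suppress=True)
T=lambda x,y,z:onz('top',145+x/3.3,160+y/3.3,z)
S=lambda x,y,z:onz('side',195+x/3.1,180+y/3.1,z)
print('plate top',[T(x,y,.005) for x,y in[(382,55),(547,72),(525,284),(356,264)]])
print('plate side',[S(x,y,.005) for x,y in[(350,153),(313,270),(62,228)]])
print('ring T',T(451,188,.005),'S',S(235,192,.005))
print('offc T',T(510,213,.045),T(470,243,.045),'S',S(281,126,.045),S(310,152,.045))
print('dial', two(195+132/3.1,180+44/3.1,145+459/3.3,160+66/3.3), T(459,66,.15))
print('handle T',[T(x,y,.068) for x,y in[(90,221),(127,239)]],'S',[S(x,y,.068) for x,y in[(262,415),(231,462)]])
print('notch ends S', S(250,525,.05),S(335,480,.05), S(248,545,.03), S(337,478,.05))
print('pan rim S', S(247,412,.05))
print('grip T',[T(x,y,.127) for x,y in[(540,22),(592,28)]])
im=cv2.imread('pics/raw_t0.png')
def q(mask,z,nm):
    n,l,st,c=cv2.connectedComponentsWithStats(mask); i=1+np.argmax(st[1:,4]); 
    cn=cv2.findContours((l==i).astype('uint8'),0,2)[0][0]; r=cv2.minAreaRect(cn); print(nm,r,onz('top',*r[0],z)); return cn
m=np.zeros(im.shape[:2],'uint8'); m[208:264,325:380]=(im[208:264,325:380].max(2)<60)*255; q(m,.003,'mat')
print('mat corners',[T(x,y,.003) for x,y in[(613,174),(762,188),(752,328)]])
b=[(169,150.7),(212,153.6),(204,199.3),(160,191)]
print('bin',[onz('top',u,v,.06) for u,v in b], np.mean([onz('top',u,v,.06) for u,v in b],0))
```

```text
plate top [array([0.6804, 0.011 , 0.005 ]), array([ 0.6797, -0.1672,  0.005 ]), array([ 0.4497, -0.1648,  0.005 ]), array([0.4524, 0.0123, 0.005 ])]
plate side [array([ 0.4522, -0.1579,  0.005 ]), array([0.455 , 0.0205, 0.005 ]), array([0.6791, 0.017 , 0.005 ])]
ring T [ 0.543  -0.0778  0.005 ] S [ 0.5443 -0.0707  0.005 ]
offc T [ 0.5152 -0.1414  0.045 ] [ 0.4801 -0.1039  0.045 ] S [ 0.5143 -0.1283  0.045 ] [ 0.4803 -0.093   0.045 ]
dial (array([ 0.6377, -0.076 ,  0.1443]), np.float64(0.0022954746020851795)) [ 0.6349 -0.0764  0.15  ]
handle T [array([0.4589, 0.28  , 0.068 ]), array([0.4446, 0.2397, 0.068 ])] S [array([0.4493, 0.2506, 0.068 ]), array([0.4598, 0.2948, 0.068 ])]
notch ends S [0.4401 0.3254 0.05  ] [0.3945 0.2776 0.05  ] [0.4414 0.3247 0.03  ] [0.3935 0.2757 0.05  ]
pan rim S [0.4633 0.2333 0.05  ]
grip T [array([ 0.695 , -0.1513,  0.127 ]), array([ 0.6942, -0.2032,  0.127 ])]
mat ((351.291015625, 236.79920959472656), (45.448944091796875, 44.45305252075195), 5.19442892074585) [ 0.4986 -0.3241  0.003 ]
mat corners [array([ 0.576 , -0.2467,  0.003 ]), array([ 0.5771, -0.405 ,  0.003 ]), array([ 0.4281, -0.4035,  0.003 ])]
bin [array([0.7259, 0.3362, 0.06  ]), array([0.7302, 0.1846, 0.06  ]), array([0.5656, 0.1891, 0.06  ]), array([0.579 , 0.3437, 0.06  ])] [0.6502 0.2634 0.06  ]
```

Call:
{"op": "jog_arm", "data": {
  "moves": [
    [[2.9, 3.3, 0.4], [0, 0, 0]],
    [[2.9, 3.3, 0.4], [0, 0, 0]],
    [[2.9, 3.3, 0.4], [0, 0, 0]],
    [[2.9, 3.3, 0.4], [0, 0, 0]],
    [[2.9, 3.3, 0.4], [0, 0, 0]],
    [[2.9, 3.3, 0.4], [0, 0, 0]],
    [[2.9, 3.3, 0.4], [0, 0, 0]],
    [[2.9, 3.3, 0.4], [0, 0, 0]],
    [[0, 0, 0], [0, 0, 0]],
    [[0, 0, 0], [0, 0, 0]]
  ]
}}

```text
clock: 1.1
position: [0.4606, -0.3168, 0.219]
eef_rot: [0.587, -3.085, -0.001]
ft_force: [-0.8, 0.1, 0.2]
opening: 0.0871
finger_force: 0.0
```

Run:
```python
from h import *
np.set_printoptions(precision=4,suppress=True)
st=arm.get_state(); p=st['position']; print(st['clock'],p,st['eef_rot'],st['ft_force'])
for n,z,f in(('top','t1',7),('side','s1',4)):
    snap(n,z); im=cv2.imread(f'pics/raw_{z}.png')
    hsv=cv2.cvtColor(im,cv2.COLOR_BGR2HSV)
    # offcuts
    x0,y0,x1,y1=(265,205,315,250) if n=='top' else (265,205,310,250)
    print(n,'tcp px',proj(n,p))
    c=im[y0:y1,x0:x1]; 
    cv2.imwrite(f'pics/o_{z}.png',cv2.resize(c,None,fx=7,fy=7,interpolation=cv2.INTER_CUBIC))
a=cv2.imread('pics/o_t1.png');b=cv2.imread('pics/o_s1.png')
u,v=proj('side',p).astype(int); w=cv2.resize(cv2.imread('pics/raw_s1.png')[v-35:v+10,u-25:u+25],None,fx=7,fy=7)
u2,v2=proj('top',p).astype(int); w2=cv2.resize(cv2.imread('pics/raw_t1.png')[v2-22:v2+23,u2-25:u2+25],None,fx=7,fy=7)
o=np.zeros((640,710,3),'uint8')
for k,i in enumerate((a,b,w,w2)):
    y,x=(k//2)*320,(k%2)*355; i=i[:315,:350]; o[y:y+i.shape[0],x:x+i.shape[1]]=i
cv2.imwrite('pics/m1.png',cv2.resize(o,None,fx=.9,fy=.9))
```

```text
1.1 [ 0.4606 -0.3168  0.219 ] [ 0.5868 -3.0854 -0.001 ] [-0.8087  0.1351  0.226 ]
top tcp px [358.911  237.9063]
side tcp px [317.3883 141.0643]
```

View pics/m1.png

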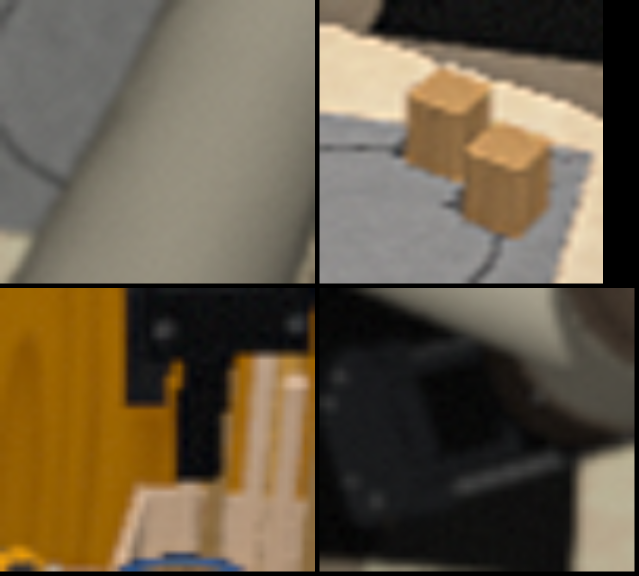

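The off-cut tops in the side view are clear: A corners at (408,95),(447,67),(490,92),(450,118), B corners at (463,158),(510,124),(550,150),(508,170) in the mosaic. The arm hides them from above.

Run:
```python
from h import *
np.set_printoptions(precision=4,suppress=True)
S=lambda x,y,z:onz('side',265+(x-319)/6.3-.4,205+y/6.3-.4,z)
for c in([(408,95),(447,67),(490,92),(450,118)],[(463,158),(510,124),(550,150),(508,172)]):
    P=np.array([S(x,y,.045) for x,y in c]); print(P.mean(0)); d=np.diff(np.r_[P,P[:1]],axis=0)[:,:2]; print(np.hypot(*d.T),np.degrees(np.arctan2(d[:,1],d[:,0])))
print(S(405,160,.005),S(508,236,.005))
# pan: bright rim vs table in first pics. outline of pan in top & side via grayness
for n,box in(('top',(150,200,215,262)),('side',(235,295,310,370))):
    im=cv2.imread(f'pics/raw_{n[0]}0.png'); x0,y0,x1,y1=box; h=cv2.cvtColor(im,cv2.COLOR_BGR2HSV)[y0:y1,x0:x1]
    m=((h[...,1]<60)).astype('uint8'); m=cv2.morphologyEx(m,2,np.ones((3,3),'uint8'))
    nn,l,st,cc=cv2.connectedComponentsWithStats(m); i=1+np.argmax(st[1:,4]); print(n,st[i]+[x0,y0,0,0,0])
    cn=max(cv2.findContours((l==i).astype('uint8'),0,1)[0],key=len); print(cv2.minEnclosingCircle(cn) , cv2.fitEllipse(cn))
for P in([.452,.26,0],[.452,.273,0],[.455,.267,0]):
    for n in('top','side'):
        q=np.array([proj(n,[P[0]+.062*np.cos(a),P[1]+.062*np.sin(a),z]) for a in np.linspace(0,6.28,90) for z in(0,.05)]); print(P,n,q.min(0),q.max(0))
# mat corners in side
```

```text
[ 0.517  -0.1347  0.045 ]
[0.0302 0.0285 0.0288 0.0265] [-114.4243  145.7769   62.0493  -31.5947]
[ 0.482  -0.0951  0.045 ]
[0.0349 0.0265 0.026  0.0221] [-115.8243  142.7631   54.7904  -15.2022]
[ 0.5367 -0.1335  0.005 ] [ 0.4788 -0.0863  0.005 ]
top [ 150  200   65   62 3426]
((30.21875, 30.5), 42.93519973754883) ((30.574087142944336, 31.67818832397461), (67.55157470703125, 74.77314758300781), 108.83262634277344)
side [ 244  295   61   72 3306]
((38.79145812988281, 34.728641510009766), 37.009559631347656) ((38.74203872680664, 37.9002571105957), (60.56733703613281, 69.650634765625), 176.42613220214844)
[0.452, 0.26, 0] top [160.821 212.519] [200.0326 250.7036]
[0.452, 0.26, 0] side [247.1318 301.6468] [307.0928 364.3885]
[0.452, 0.273, 0] top [157.0553 212.1331] [196.3468 250.3047]
[0.452, 0.273, 0] side [245.3459 305.8228] [306.0719 369.8092]
[0.455, 0.267, 0] top [158.9338 211.4523] [198.1695 249.6282]
[0.455, 0.267, 0] side [244.7706 303.6472] [305.0999 366.9856]
```

Call:
{"op": "jog_arm", "data": {
  "moves": [
    [[0.9, 3.0, -0.5], [0, 0, -8.2]],
    [[0.9, 3.0, -0.5], [0, 0, -8.2]],
    [[0.9, 3.0, -0.5], [0, 0, -8.2]],
    [[0.9, 3.0, -0.5], [0, 0, -8.2]],
    [[0.9, 3.0, -0.5], [0, 0, -8.2]],
    [[0.9, 3.1, -0.5], [0, 0, -8.2]],
    [[0, 0, -3.0], [0, 0, 0]],
    [[0, 0, -4.0], [0, 0, 0]],
    [[0, 0, -3.5], [0, 0, 0]],
    [[0, 0, 0], [0, 0, 0]],
    [[0, 0, 0], [0, 0, 0]]
  ]
}}

```text
clock: 2.3
position: [0.5143, -0.1381, 0.0849]
eef_rot: [-0.756, -3.049, 0.002]
ft_force: [0.2, 0.1, 1.1]
opening: 0.0868
finger_force: 0.0
```

Run:
```python
from h import *
st=arm.get_state(); p=st['position']; print(p,proj('side',p),proj('top',p))
snap('side','s2',(180,150,340,270),4.9)
```

```text
[ 0.51425796 -0.13806001  0.08487836] [286.71661103 207.13119181] [298.96019709 222.52591845]
```

View pics/s2.png

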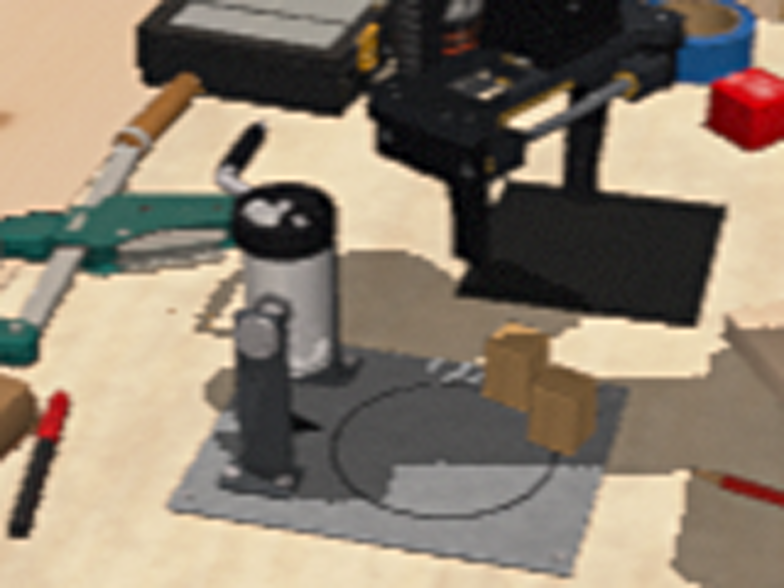

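The gripper hovers over off-cut A; open tips are at (470,260) and (582,192), with A at (515,365) straight below. They straddle it, so I descend and close.

Call:
{"op": "jog_arm", "data": {
  "moves": [
    [[0.1, 0.2, -3.5], [0, 0, 0]],
    [[0, 0.1, -3.0], [0, 0, 0]],
    [[0, 0, 0], [0, 0, 0]],
    [[0, 0, 0], [0, 0, 0]]
  ]
}}

```text
clock: 2.75
position: [0.5168, -0.1343, 0.0214]
eef_rot: [0.753, 3.047, 0.0]
ft_force: [0.4, -0.2, 1.0]
opening: 0.087
finger_force: 0.0
```

Call:
{"op": "jog_arm", "data": {
  "moves": [
    [[0, 0, 0], [0, 0, 0]],
    [[0, 0, 0], [0, 0, 0]],
    [[0, 0, 0], [0, 0, 0]],
    [[0, 0, 0], [0, 0, 0]],
    [[0, 0, 0], [0, 0, 0]],
    [[0, 0, 0], [0, 0, 0]],
    [[0, 0, 0], [0, 0, 0]]
  ],
  "gripper": 255,
  "squeeze": 20
}}

```text
clock: 3.45
position: [0.5152, -0.1338, 0.0194]
eef_rot: [-0.754, -3.05, 0.0]
ft_force: [-0.1, -0.2, -0.2]
opening: 0.0388
finger_force: 0.0
```

Run:
```python
from h import *
st=arm.get_state(); p=st['position']; print(p,proj('side',p),proj('top',p))
snap('side','s3',(240,180,340,255),7.8)
```

```text
[ 0.51521151 -0.1338194   0.01940646] [285.52235812 226.89256125] [297.0644909  225.67570401]
```

View pics/s3.png

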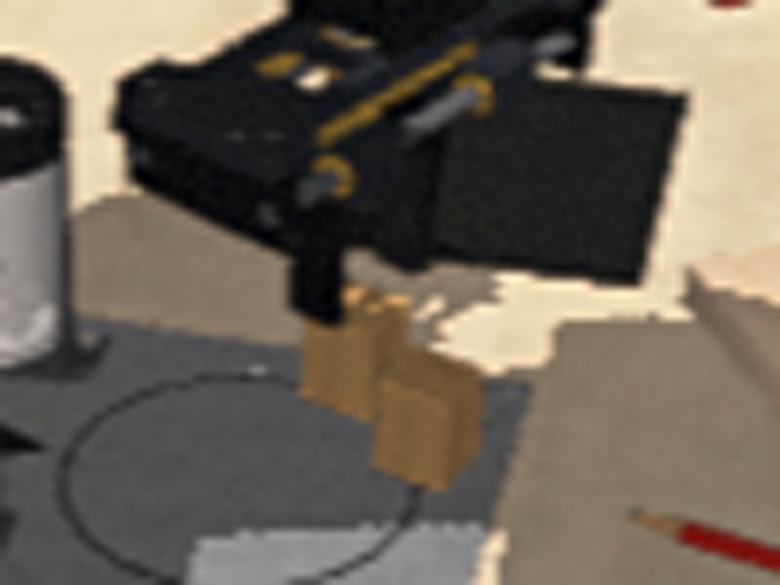

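The near fingertip (318,320) is just touching off-cut A's top region; it is still closing.

Call:
{"op": "jog_arm", "data": {
  "moves": [
    [[0, 0, 0], [0, 0, 0]],
    [[0, 0, 0], [0, 0, 0]],
    [[0, 0, 0], [0, 0, 0]],
    [[0, 0, 0], [0, 0, 0]]
  ]
}}

```text
clock: 3.9
position: [0.5153, -0.1338, 0.0194]
eef_rot: [0.754, 3.05, -0.0]
ft_force: [-0.4, 0.3, -0.1]
opening: 0.0044
finger_force: 0.0
```

Run:
```python
from h import *
snap('side','s4',(240,180,340,255),5);snap('top','t4',(240,180,340,255),5)
a=cv2.imread('pics/s4.png');b=cv2.imread('pics/t4.png')
p=arm.get_state()['position']
for i,n in((a,'side'),(b,'top')): 
    u,v=proj(n,p); cv2.circle(i,(int((u-240)*5),int((v-180)*5)),4,(0,0,255),1)
cv2.imwrite('pics/m4.png',cv2.resize(np.vstack([a,b]),None,fx=.8,fy=.8))
```

```text
(no output)
```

View pics/m4.png

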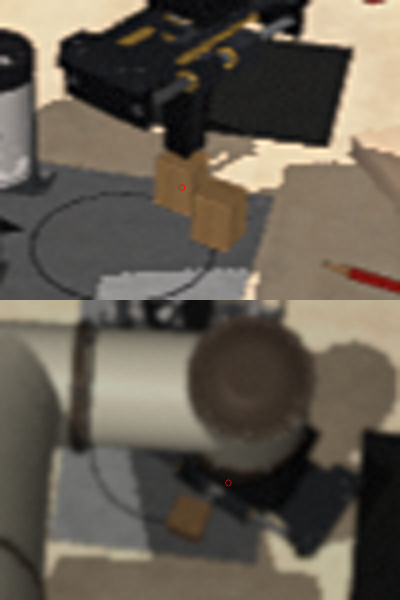

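The closed fingers ended with their tip at (185,155), at or above the top of off-cut A. The block did not move. I reopen, go lower and close again, watching the force.

Call:
{"op": "jog_arm", "data": {
  "moves": [
    [[0, 0, 0], [0, 0, 0]],
    [[0, 0, 0], [0, 0, 0]],
    [[0, 0, 0], [0, 0, 0]],
    [[0, 0, 0], [0, 0, 0]],
    [[0, 0, 0], [0, 0, 0]],
    [[0, 0, 0], [0, 0, 0]],
    [[0, 0, 0], [0, 0, 0]],
    [[0, 0, 0], [0, 0, 0]],
    [[0, 0, -0.6], [0, 0, 0]],
    [[0, 0, -0.5], [0, 0, 0]],
    [[0, 0, 0], [0, 0, 0]],
    [[0, 0, 0], [0, 0, 0]]
  ],
  "gripper": 0
}}

```text
clock: 5.2
position: [0.515, -0.1339, 0.0081]
eef_rot: [-0.754, -3.049, 0.0]
ft_force: [0.0, -0.2, 1.5]
opening: 0.085
finger_force: 0.0
```

Run:
```python
from h import *
st=arm.get_state(); print(st['position'],st['opening'],st['ft_force'],proj('side',st['position']),proj('side',[.228,-.5813,.1865]))
snap('side','s5',(230,170,330,245),4);
s=cv2.imread('pics/s5.png'); b=cv2.resize(cv2.imread('pics/raw_s0.png')[60:135,360:460],None,fx=4,fy=4)
for i,p,o in((s,st['position'],(230,170)),(b,[.228,-.5813,.1865],(360,60))):
    u,v=proj('side',p); cv2.circle(i,(int((u-o[0])*4),int((v-o[1])*4)),4,(0,0,255),1)
cv2.imwrite('pics/m5.png',np.vstack([s,b]))
```

```text
[ 0.51502583 -0.1338528   0.00809807] 0.08501482215544798 [ 0.03312086 -0.17030405  1.45818594] [285.49242019 230.07544307] [394.60828896 127.1847915 ]
```

View pics/m5.png

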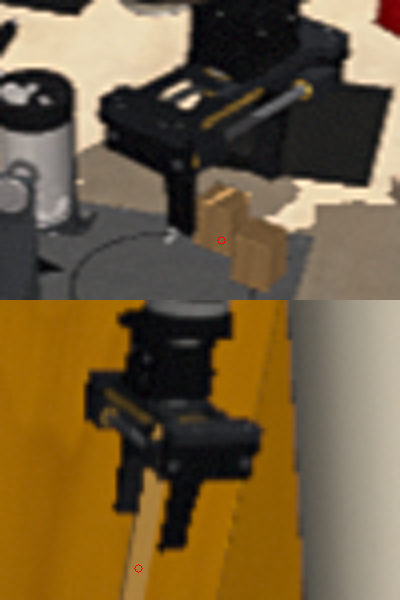

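The open fingers now straddle off-cut A, with the near tip at (180,235) beside it. Visible tips sit about 20 mm above the projected TCP, partly because the tips recede when open.

Call:
{"op": "jog_arm", "data": {
  "moves": [
    [[0, 0, 0], [0, 0, 0]],
    [[0, 0, 0], [0, 0, 0]],
    [[0, 0, 0], [0, 0, 0]],
    [[0, 0, 0], [0, 0, 0]],
    [[0, 0, 0], [0, 0, 0]],
    [[0, 0, 0], [0, 0, 0]],
    [[0, 0, 0], [0, 0, 0]],
    [[0, 0, 0], [0, 0, 0]]
  ],
  "gripper": 255
}}

```text
clock: 6.05
position: [0.5152, -0.1338, 0.0084]
eef_rot: [-0.754, -3.05, 0.0]
ft_force: [0.4, -0.7, -0.5]
opening: 0.0312
finger_force: 3.2
```

Call:
{"op": "jog_arm", "data": {
  "moves": [
    [[0, 0, 0], [0, 0, 0]],
    [[0, 0, 0], [0, 0, 0]],
    [[0, 0, 2.0], [0, 0, 0]],
    [[0, 0, 4.0], [0, 0, 0]],
    [[0, 1.0, 4.0], [0, 0, 0]],
    [[0, 3.0, 3.0], [0, 0, 0]],
    [[0, 4.5, 0], [0, 0, 0]],
    [[0, 4.5, 0], [0, 0, 0]],
    [[0, 4.5, 0], [0, 0, 0]],
    [[0.5, 4.5, 0], [0, 0, 0]],
    [[0, 0, 0], [0, 0, 0]]
  ]
}}

```text
clock: 7.15
position: [0.5211, 0.0906, 0.1386]
eef_rot: [0.745, 3.05, 0.002]
ft_force: [-0.1, -0.7, -1.5]
opening: 0.0293
finger_force: 19.3
```

Call:
{"op": "jog_arm", "data": {
  "moves": [
    [[2.4, 3.4, 0], [0, 0, 0]],
    [[2.4, 3.4, 0], [0, 0, 0]],
    [[2.4, 3.4, 0], [0, 0, 0]],
    [[2.4, 3.4, 0], [0, 0, 0]],
    [[2.4, 3.4, -1.0], [0, 0, 0]],
    [[0.4, 0, -4.0], [0, 0, 0]],
    [[0, 0, -4.0], [0, 0, 0]],
    [[0, 0, -1.5], [0, 0, 0]],
    [[0, 0, 0], [0, 0, 0]],
    [[0, 0, 0], [0, 0, 0]]
  ]
}}

```text
clock: 8.15
position: [0.6455, 0.2562, 0.0352]
eef_rot: [0.753, 3.048, 0.002]
ft_force: [-0.0, 0.4, -0.4]
opening: 0.0292
finger_force: 19.3
```

Run:
```python
from h import *
p=arm.get_state()['position'];print(p)
snap('side','s6',(120,200,340,370),3.5);i=cv2.imread('pics/s6.png')
for P in(p,[.645,.263,.06]):
    u,v=proj('side',P); cv2.circle(i,(int((u-120)*3.5),int((v-200)*3.5)),4,(0,0,255),1)
cv2.imwrite('pics/s6.png',i)
```

```text
[0.64549785 0.25622925 0.03518386]
```

View pics/s6.png

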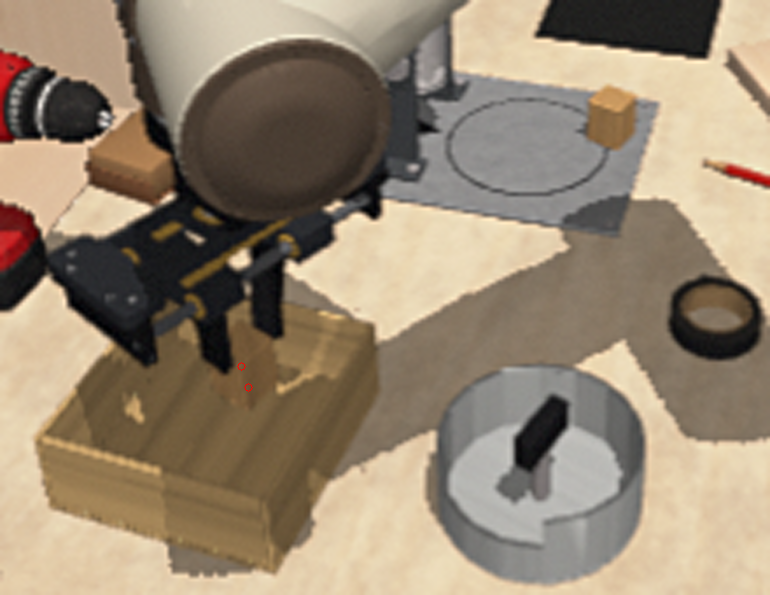

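The block is held inside the bin, bottom near (245,405). Off-cut B remains at (610,118). Releasing.

Call:
{"op": "jog_arm", "data": {
  "moves": [
    [[0, 0, -1.0], [0, 0, 0]],
    [[0, 0, -0.5], [0, 0, 0]],
    [[0, 0, 0], [0, 0, 0]]
  ]
}}

```text
clock: 8.5
position: [0.6437, 0.2558, 0.0179]
eef_rot: [-0.754, -3.049, 0.001]
ft_force: [-0.5, -0.6, -0.7]
opening: 0.0293
finger_force: 19.3
```

Call:
{"op": "jog_arm", "data": {
  "moves": [
    [[0, 0, 0], [0, 0, 0]],
    [[0, 0, 0], [0, 0, 0]],
    [[0, 0, 0], [0, 0, 0]],
    [[0, 0, 0], [0, 0, 0]],
    [[0, 0, 4], [0, 0, 0]],
    [[0, 0, 4], [0, 0, 0]],
    [[-2.4, -3.4, 4], [0, 0, 0]],
    [[-2.8, -3.8, 0], [0, 0, 0]],
    [[-2.8, -3.8, 0], [0, 0, 0]],
    [[-2.8, -3.8, 0], [0, 0, 0]],
    [[-2.8, -3.8, 0], [0, 0, 0]],
    [[0, 0, 0], [0, 0, 0]]
  ],
  "gripper": 90
}}

```text
clock: 9.7
position: [0.5071, 0.071, 0.1334]
eef_rot: [-0.759, -3.046, 0.002]
ft_force: [0.7, 0.8, -0.0]
opening: 0.0565
finger_force: 0.0
```

Call:
{"op": "jog_arm", "data": {
  "moves": [
    [[-0.6, -4.2, 0], [0, 0, 0]],
    [[-0.6, -4.2, 0], [0, 0, 0]],
    [[-0.6, -4.2, 0], [0, 0, 0]],
    [[-0.6, -4.2, 0], [0, 0, 0]],
    [[0, 0, -3.0], [0, 0, 0]],
    [[0, 0, -4.0], [0, 0, 0]],
    [[0, 0, -4.0], [0, 0, 0]],
    [[0, 0, -1.6], [0, 0, 0]],
    [[0, 0, 0], [0, 0, 0]],
    [[0, 0, 0], [0, 0, 0]]
  ],
  "gripper": 0
}}

```text
clock: 10.7
position: [0.4884, -0.0932, 0.0076]
eef_rot: [0.753, 3.049, -0.0]
ft_force: [1.5, -0.2, 0.6]
opening: 0.0872
finger_force: 0.0
```

Call:
{"op": "jog_arm", "data": {
  "moves": [
    [[0, 0, 0], [0, 0, 0]],
    [[0, 0, 0], [0, 0, 0]],
    [[0, 0, 0], [0, 0, 0]],
    [[0, 0, 0], [0, 0, 0]],
    [[0, 0, 0], [0, 0, 0]],
    [[0, 0, 0], [0, 0, 0]],
    [[0, 0, 0], [0, 0, 0]],
    [[0, 0, 0], [0, 0, 0]],
    [[0, 0, 0], [0, 0, 0]],
    [[0, 0, 0], [0, 0, 0]]
  ],
  "gripper": 255
}}

```text
clock: 11.7
position: [0.4874, -0.0933, 0.0071]
eef_rot: [-0.754, -3.05, 0.0]
ft_force: [0.3, -0.3, 0.9]
opening: 0.0311
finger_force: 18.4
```

Call:
{"op": "jog_arm", "data": {
  "moves": [
    [[0, 0, 4.0], [0, 0, 0]],
    [[0, 0, 4.5], [0, 0, 0]],
    [[0, 1.0, 4.5], [0, 0, 0]],
    [[0, 4.6, 0], [0, 0, 0]],
    [[0, 4.6, 0], [0, 0, 0]],
    [[0, 4.6, 0], [0, 0, 0]],
    [[0.8, 4.5, 0], [0, 0, 0]],
    [[3.6, 3.2, 0], [0, 0, 0]],
    [[3.6, 3.2, 0], [0, 0, 0]],
    [[3.6, 3.2, 0], [0, 0, 0]],
    [[3.6, 2.2, 0], [0, 0, 0]],
    [[3.6, 1.6, 0], [0, 0, 0]]
  ]
}}

```text
clock: 12.9
position: [0.6764, 0.2356, 0.1364]
eef_rot: [-0.752, -3.05, 0.0]
ft_force: [0.1, -0.4, 0.5]
opening: 0.0311
finger_force: 18.4
```

Call:
{"op": "jog_arm", "data": {
  "moves": [
    [[0.3, 0.1, -3.0], [0, 0, 0]],
    [[0, 0, -4.0], [0, 0, 0]],
    [[0, 0, -3.2], [0, 0, 0]],
    [[0, 0, -1.0], [0, 0, 0]],
    [[0, 0, 0], [0, 0, 0]]
  ]
}}

```text
clock: 13.4
position: [0.6774, 0.2341, 0.0231]
eef_rot: [-0.753, -3.047, 0.005]
ft_force: [1.5, -0.9, 0.3]
opening: 0.0308
finger_force: 18.4
```

Call:
{"op": "jog_arm", "data": {
  "moves": [
    [[0, 0, 0], [0, 0, 0]],
    [[0, 0, 0], [0, 0, 0]],
    [[0, 0, 0], [0, 0, 0]],
    [[0, 0, 0], [0, 0, 0]],
    [[0, 0, 4], [0, 0, 0]],
    [[0, 0, 4], [0, 0, 0]],
    [[0, 0, 4], [0, 0, 0]],
    [[-4, 0.6, 3], [0, 0, -8]],
    [[-4, 0.6, 0], [0, 0, -8]],
    [[-4, 0.6, 0], [0, 0, -8]],
    [[-4, 0.6, 0], [0, 0, -8]],
    [[0, 0, 0], [0, 0, 0]]
  ],
  "gripper": 80
}}

```text
clock: 14.6
position: [0.5437, 0.2152, 0.171]
eef_rot: [-1.417, -2.725, -0.069]
ft_force: [0.6, -0.2, 0.5]
opening: 0.0598
finger_force: 0.0
```

Run:
```python
from h import *
st=arm.get_state();print(st['position'],st['eef_rot'],st['joint_pos'],st['opening'])
snap('side','s7');snap('top','t7')
a=cv2.resize(cv2.imread('pics/raw_s7.png')[285:375,235:315],None,fx=5,fy=5,interpolation=cv2.INTER_CUBIC)
b=cv2.resize(cv2.imread('pics/raw_s7.png')[200:375,110:245],None,fx=2.6,fy=2.6,interpolation=cv2.INTER_CUBIC)
cv2.imwrite('pics/m7.png',np.hstack([a[:450],cv2.copyMakeBorder(b[:450],0,max(0,450-b.shape[0]),0,0,0)]))
```

```text
[0.54369821 0.21519812 0.17104984] [-1.41662119 -2.72541499 -0.06869284] [ 0.60307901  0.33702234 -0.07555318 -0.08987297 -1.1527147  -3.09628694] 0.05975226448356845
```

View pics/m7.png

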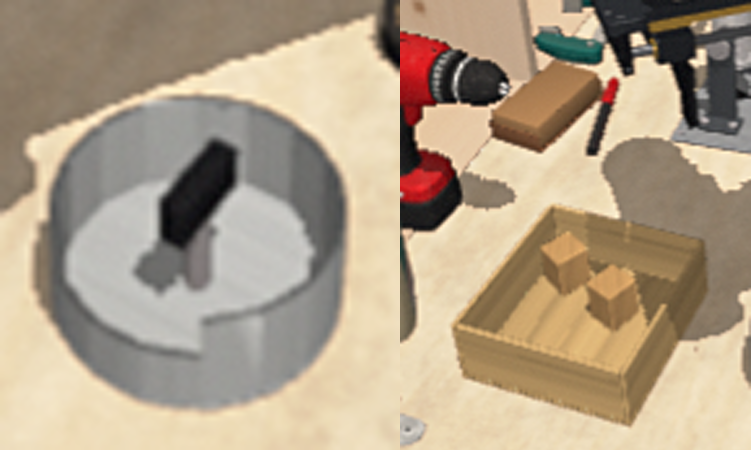

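Both off-cuts stand in the bin (565,260) and (612,297). In the pan crop, the handle's top runs from (172,203) to (224,146), the stem foot is at (200,285), and the notch step at (202,320–355). Joint 6 is near its limit, so I turn the other way.

Run:
```python
from h import *
from scipy.spatial.transform import Rotation as Ro
np.set_printoptions(precision=4,suppress=True)
S=lambda x,y,z:onz('side',235+x/5-.4,285+y/5-.4,z)
a,b=S(172,203,.068),S(224,146,.068);print(a,b,(a+b)/2,np.linalg.norm(a-b),np.degrees(np.arctan2(*(a-b)[1::-1])))
print('stem',S(200,285,.004)); c=np.array([.456,.2655]);
for q in(S(202,355,.03),S(202,320,.05)): print(q,np.hypot(*(q[:2]-c)),np.degrees(np.arctan2(*(q[:2]-c)[::-1])))
R=Ro.from_rotvec(arm.get_state()['eef_rot']).as_matrix(); z=R[:,2]
print('fix tilt (deg)',np.degrees(np.cross(z,[0,0,-1])),'yaw',np.degrees(np.arctan2(R[1,1],R[0,1])))
for n in('top',):
    im=cv2.imread('pics/raw_t7.png'); cv2.imwrite('pics/t7pan.png',im)
```

```text
[0.4632 0.2854 0.068 ] [0.4495 0.2505 0.068 ] [0.4563 0.2679 0.068 ] 0.037505838637702134 68.68419870696165
stem [0.4547 0.2693 0.004 ]
[0.4415 0.3242 0.03  ] 0.06047611363648158 103.9080805136502
[0.4417 0.324  0.05  ] 0.06021173902879564 103.70143411178948
fix tilt (deg) [-4.0538 -2.1759 -0.    ] yaw 35.173463471176674
```

Call:
{"op": "jog_arm", "data": {
  "moves": [
    [[0, 0, 0], [-4.05, -2.18, 0]],
    [[-0.8, 0.5, 0], [0, 0, 8.3]],
    [[-0.8, 0.5, 0], [0, 0, 8.3]],
    [[-0.8, 0.5, 0], [0, 0, 8.3]],
    [[-0.8, 0.5, 0], [0, 0, 8.3]],
    [[-0.8, 0.5, 0], [0, 0, 8.3]],
    [[-0.8, 0.5, 0], [0, 0, 8.3]],
    [[-0.8, 0.5, 0], [0, 0, 8.3]],
    [[-0.8, 0.5, 0], [0, 0, 8.3]],
    [[-0.8, 0.4, 0], [0, 0, 8.3]],
    [[-0.8, 0.4, 0], [0, 0, 8.3]],
    [[-0.8, 0.4, 0], [0, 0, 8.3]]
  ]
}}

```text
clock: 15.9
position: [0.4674, 0.2573, 0.169]
eef_rot: [1.027, -2.942, 0.015]
ft_force: [0.2, 0.9, -0.4]
opening: 0.0598
finger_force: 0.0
```

Call:
{"op": "jog_arm", "data": {
  "moves": [
    [[0, 0, 0], [0, 0, 8.3]],
    [[0, 0, 0], [0, 0, 8.3]],
    [[0, 0, 0], [0, 0, 8.3]],
    [[0, 0, 0], [0, 0, 8.3]],
    [[0, 0, -2], [0, 0, 0]],
    [[0, 0, 0], [0, 0, 0]]
  ]
}}

```text
clock: 16.5
position: [0.466, 0.256, 0.1468]
eef_rot: [1.816, -2.531, 0.026]
ft_force: [0.1, 0.6, -0.1]
opening: 0.0597
finger_force: 0.0
```

```bash
cat >> h.py <<'E'
def fix(yaw):
    from scipy.spatial.transform import Rotation as Ro
    st=arm.get_state(); R=Ro.from_rotvec(st['eef_rot']).as_matrix()
    y=np.array([np.cos(np.radians(yaw)),np.sin(np.radians(yaw)),0]); z=np.array([0,0,-1.]); G=np.c_[np.cross(y,z),y,z]
    print('t',st['clock'],'pos',st['position'].round(4),'turn deg',np.degrees(Ro.from_matrix(G@R.T).as_rotvec()).round(2),'j',st['joint_pos'].round(2),'F',st['ft_force'].round(1),'op',round(st['opening'],4))
E
python3 -c "
from h import *
fix(160)"
```

```text
t 16.5 pos [0.466  0.256  0.1468] turn deg [ 1.65 -0.69 -1.31] j [ 0.82  0.28 -0.27  0.01 -1.06 -1.15] F [ 0.1  0.6 -0.1] op 0.0597
```

Call:
{"op": "jog_arm", "data": {
  "moves": [
    [[-1.0, 1.1, 0], [1.65, -0.69, -1.3]],
    [[0, 0, -4.0], [0, 0, 0]],
    [[0, 0, -4.0], [0, 0, 0]],
    [[0, 0, -3.0], [0, 0, 0]],
    [[0, 0, 0], [0, 0, 0]],
    [[0, 0, 0], [0, 0, 0]]
  ]
}}

```text
clock: 17.1
position: [0.458, 0.268, 0.0397]
eef_rot: [-1.8, 2.568, -0.001]
ft_force: [1.1, 0.8, -0.0]
opening: 0.0594
finger_force: 0.0
```

Call:
{"op": "jog_arm", "data": {
  "moves": [
    [[0, 0, 0], [0, 0, 0]],
    [[0, 0, 0], [0, 0, 0]],
    [[0, 0, 0], [0, 0, 0]],
    [[0, 0, 0], [0, 0, 0]],
    [[0, 0, 0], [0, 0, 0]],
    [[0, 0, 0], [0, 0, 0]],
    [[0, 0, 0], [0, 0, 0]],
    [[0, 0, 0], [0, 0, 0]]
  ],
  "gripper": 255,
  "squeeze": 40
}}

```text
clock: 17.9
position: [0.4569, 0.2672, 0.0389]
eef_rot: [-1.8, 2.57, 0.0]
ft_force: [0.4, 0.0, 0.3]
opening: 0.0047
finger_force: 0.0
```

```bash
python3 -c "
from h import *
fix(160)
snap('side','s8');snap('top','t8')
a=cv2.resize(cv2.imread('pics/raw_s8.png')[265:375,215:335],None,fx=5,fy=5,interpolation=cv2.INTER_CUBIC);cv2.imwrite('pics/m8.png',a)"
```

```text
t 17.9 pos [0.4569 0.2672 0.0389] turn deg [-0.15  0.2  -0.  ] j [ 0.84  0.38 -0.42  0.   -0.76 -1.19] F [0.4 0.  0.3] op 0.0047
```

View pics/m8.png

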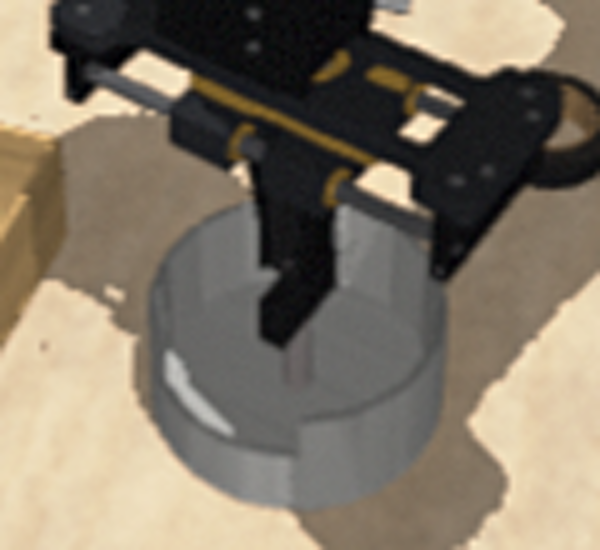

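The gripper shut just above the handle (280,300): true fingertips are about 27 mm higher than the nominal TCP. I reopen and go 29 mm lower, which is safe either way.

Call:
{"op": "jog_arm", "data": {
  "moves": [
    [[0, 0, 0], [0, 0, 0]],
    [[0, 0, 0], [0, 0, 0]],
    [[0, 0, 0], [0, 0, 0]],
    [[0, 0, 0], [0, 0, 0]],
    [[0, 0, 0], [0, 0, 0]],
    [[0, 0, -1.0], [0, 0, 0]],
    [[0, 0, -1.0], [0, 0, 0]],
    [[0, 0, -0.9], [0, 0, 0]],
    [[0, 0, 0], [0, 0, 0]]
  ],
  "gripper": 110
}}

```text
clock: 18.9
position: [0.4558, 0.266, 0.0079]
eef_rot: [-1.801, 2.573, -0.001]
ft_force: [-0.5, -0.2, 0.2]
opening: 0.0491
finger_force: 0.0
```

Call:
{"op": "jog_arm", "data": {
  "moves": [
    [[0, 0, 0], [0, 0, 0]],
    [[0, 0, 0], [0, 0, 0]],
    [[0, 0, 0], [0, 0, 0]],
    [[0, 0, 0], [0, 0, 0]],
    [[0, 0, 0], [0, 0, 0]],
    [[0, 0, 0], [0, 0, 0]],
    [[0, 0, 0], [0, 0, 0]],
    [[0, 0, 0], [0, 0, 0]]
  ],
  "gripper": 255,
  "squeeze": 50
}}

```text
clock: 19.7
position: [0.4569, 0.2673, 0.0102]
eef_rot: [-1.8, 2.569, 0.001]
ft_force: [-2.6, 1.1, 2.9]
opening: 0.0137
finger_force: 50.0
```

Call:
{"op": "jog_arm", "data": {
  "moves": [
    [[0, 0, 0.5], [0, 0, 0]],
    [[0, 0, 1], [0, 0, 0]],
    [[0, 0, 2], [0, 0, 0]],
    [[0, 0, 3], [0, 0, 0]],
    [[0, 0, 3], [0, 0, 0]],
    [[0, 0, 2], [0, 0, 0]],
    [[0, 0, 0], [0, 0, 0]],
    [[0, 0, 0], [0, 0, 0]]
  ]
}}

```text
clock: 20.5
position: [0.4564, 0.2668, 0.1246]
eef_rot: [-1.799, 2.571, 0.001]
ft_force: [0.2, -0.4, -2.6]
opening: 0.0138
finger_force: 50.0
```

```bash
python3 -c "
from h import *
fix(160)
snap('side','s9');
p=arm.get_state()['position']
a=cv2.resize(cv2.imread('pics/raw_s9.png')[180:380,200:400],None,fx=2.9,fy=2.9,interpolation=cv2.INTER_CUBIC)
u,v=proj('side',p);cv2.circle(a,(int((u-200)*2.9),int((v-180)*2.9)),3,(0,0,255),1);cv2.imwrite('pics/m9.png',a)"
```

```text
t 20.5 pos [0.4564 0.2668 0.1246] turn deg [-0.17  0.16  0.03] j [ 0.84  0.28 -0.32  0.   -0.97 -1.19] F [ 0.2 -0.4 -2.6] op 0.0138
```

View pics/m9.png

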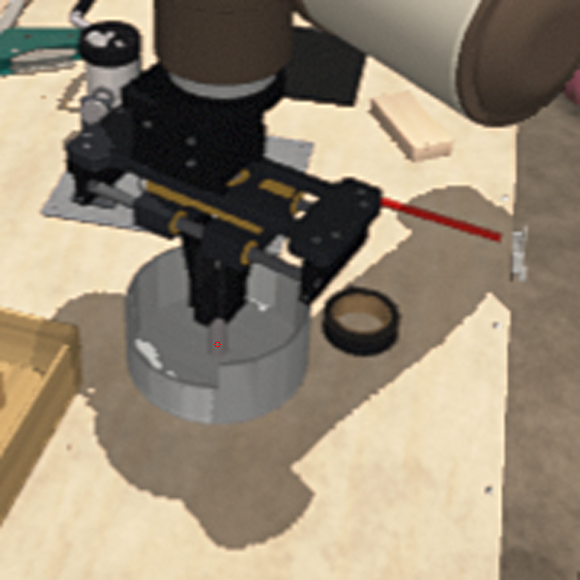

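The pan is lifted, hanging level under the gripper at (217,320).

Call:
{"op": "jog_arm", "data": {
  "moves": [
    [[0.8, -3.6, 0], [0, 0, -7.8]],
    [[0.8, -3.6, 0], [0, 0, -7.8]],
    [[0.8, -3.6, 0], [0, 0, -7.8]],
    [[0.8, -3.6, 0], [0, 0, -7.8]],
    [[0.8, -3.6, 0], [0, 0, -7.8]],
    [[0.8, -3.6, 0], [0, 0, -7.8]],
    [[0.8, -3.6, 0], [0, 0, -7.8]],
    [[0.8, -3.6, 0], [0, 0, -7.8]],
    [[0.8, -3.6, 0], [0, 0, -7.6]],
    [[0.8, -1.0, 0], [0, 0, 0]],
    [[0, 0, 0], [0, 0, 0]],
    [[0, 0, 0], [0, 0, 0]]
  ]
}}

```text
clock: 21.75
position: [0.5361, -0.0665, 0.1236]
eef_rot: [-0.001, 3.141, -0.004]
ft_force: [-0.4, -0.4, -2.4]
opening: 0.0133
finger_force: 50.0
```

Run:
```python
from h import *
np.set_printoptions(precision=4,suppress=True)
fix(90)
from scipy.optimize import least_squares
# ring: dark thin pixels on the plate -> plane z=.005 -> circle fit
def ring(n,f,c0,name):
    im=cv2.cvtColor(cv2.imread(f),cv2.COLOR_BGR2GRAY)
    bh=cv2.morphologyEx(im,cv2.MORPH_BLACKHAT,np.ones((7,7),'uint8'))
    P=[];W=[]
    for v in range(150,300):
        for u in range(180,360):
            if bh[v,u]>12:
                q=onz(n,u,v,.005)[:2]; r=np.hypot(*(q-c0))
                if abs(r-.0655)<.006: P.append(q);W.append(bh[v,u])
    P=np.array(P); W=np.sqrt(np.array(W,float))
    s=least_squares(lambda p:(np.hypot(*(P-p[:2]).T)-p[2])*W,[*c0,.0655],loss='soft_l1',f_scale=.01)
    print(name,len(P),s.x)
ring('side','pics/raw_s0.png',[.544,-.071],'side s0')
ring('side','pics/raw_s6.png',[.544,-.071],'side s6')
ring('top','pics/raw_t0.png',[.543,-.077],'top t0')
def edges(n,f):
    im=cv2.cvtColor(cv2.imread(f),cv2.COLOR_BGR2HSV)[...,1].astype(float)
    # sat profile crossing along stand lines
    out=[]
    for pts,d in(([(x,.017) for x in np.arange(.48,.6,.01)],(0,1)),([(.4525,y) for y in np.arange(-.05,0,.01)],(-1,0))):
        r=[]
        for p in pts:
            tt=np.arange(-.02,.02,.0005); q=np.array([proj(n,[p[0]+d[0]*t,p[1]+d[1]*t,.005]) for t in tt]).astype('float32')
            s=cv2.remap(im.astype('float32'),q[:,0].copy(),q[:,1].copy(),1).ravel(); th=(s[:10].mean()+s[-10:].mean())/2
            k=np.argmax(s>th); r.append(np.array(p)+np.array(d)*tt[k])
        r=np.array(r); out.append((r.mean(0),np.degrees(np.arctan2(*np.polyfit(r[:,0],r[:,1],1)[[0]].tolist(),1)) if d[1] else np.degrees(np.arctan(np.polyfit(r[:,1],r[:,0],1)[0]))))
    print(n,out)
edges('side','pics/raw_s0.png'); edges('top','pics/raw_t0.png')
```

```text
t 21.75 pos [ 0.5361 -0.0665  0.1236] turn deg [ 0.13  0.06 -0.03] j [ 0.18  0.3  -0.3   0.   -0.98 -1.75] F [-0.4 -0.4 -2.4] op 0.0133Traceback (most recent call last):
  File "<stdin>", line 18, in <module>
  File "<stdin>", line 13, in ring
  File "h.py", line 11, in onz
    o,d=ray(n,u,v); return o+d*(z-o[2])/d[2]
        ~~~^^^^^^^
  File "h.py", line 7, in ray
    f,cx,cy,k,R,t=cal(n); d=np.array([(u-cx)/f,(v-cy)/f]); s=d.copy()
                  ~~~^^^
  File "h.py", line 4, in cal
    c=viewer.get_calibration(n); f=210/np.tan(np.radians(c['fovy'])/2)
ValueError: time passes only in moves, steps and waits
```

```bash
sed -i 's/^def cal(n):/import functools\n@functools.lru_cache(None)\ndef cal(n):/' h.py
cat > ring.py <<'E'
from h import *
np.set_printoptions(precision=4,suppress=True)
from scipy.optimize import least_squares
def ring(n,f,c0,name):
    im=cv2.cvtColor(cv2.imread(f),cv2.COLOR_BGR2GRAY)
    bh=cv2.morphologyEx(im,cv2.MORPH_BLACKHAT,np.ones((7,7),'uint8'))
    P=[];W=[]
    for v in range(150,300):
        for u in range(180,360):
            if bh[v,u]>12:
                q=onz(n,u,v,.005)[:2]; r=np.hypot(*(q-c0))
                if abs(r-.0655)<.006: P.append(q);W.append(bh[v,u])
    P=np.array(P); W=np.sqrt(np.array(W,float))
    s=least_squares(lambda p:(np.hypot(*(P-p[:2]).T)-p[2])*W,[*c0,.0655],loss='soft_l1',f_scale=.01)
    print(name,len(P),s.x)
def edges(n,f):
    im=cv2.cvtColor(cv2.imread(f),cv2.COLOR_BGR2HSV)[...,1].astype('float32')
    for pts,d in(([(x,.017) for x in np.arange(.48,.6,.01)],(0,1)),([(.4525,y) for y in np.arange(-.05,0,.01)],(-1,0))):
        r=[]
        for p in pts:
            tt=np.arange(-.02,.02,.0005); q=np.array([proj(n,[p[0]+d[0]*t,p[1]+d[1]*t,.005]) for t in tt]).astype('float32')
            s=cv2.remap(im,q[:,0].copy(),q[:,1].copy(),1).ravel(); th=(s[:10].mean()+s[-10:].mean())/2
            r.append(np.array(p)+np.array(d)*tt[np.argmax(s>th)])
        r=np.array(r); i=d[0]!=0; print(n,r.mean(0),'slope deg',np.degrees(np.arctan(np.polyfit(r[:,int(i)],r[:,1-int(i)],1)[0])))
if __name__=='__main__':
    ring('side','pics/raw_s0.png',[.544,-.071],'side s0')
    ring('side','pics/raw_s6.png',[.544,-.071],'side s6')
    ring('top','pics/raw_t0.png',[.543,-.077],'top t0')
    edges('side','pics/raw_s0.png'); edges('top','pics/raw_t0.png')
E
python3 ring.py
```

```text
side s0 149 [ 0.5467 -0.0746  0.0648]
side s6 150 [ 0.5466 -0.0748  0.0649]
top t0 215 [ 0.5436 -0.0758  0.0653]
side [0.535  0.0197] slope deg -0.9715311107286514
side [ 0.4546 -0.03  ] slope deg 1.1457628381754263
top [0.535 0.014] slope deg -1.0716666902245078
top [ 0.4538 -0.03  ] slope deg 1.4320961841647837
```

Call:
{"op": "jog_arm", "data": {
  "moves": [
    [[0.94, -0.85, 0], [0.1, 0.1, -1.0]],
    [[0, 0, -3], [0, 0, 0]],
    [[0, 0, -3], [0, 0, 0]],
    [[0, 0, -2.5], [0, 0, 0]],
    [[0, 0, -1.5], [0, 0, 0]],
    [[0, 0, -0.5], [0, 0, 0]],
    [[0, 0, -0.2], [0, 0, 0]],
    [[0, 0, 0], [0, 0, 0]],
    [[0, 0, 0], [0, 0, 0]]
  ]
}}

```text
clock: 22.65
position: [0.5473, -0.0751, 0.019]
eef_rot: [0.026, 3.137, -0.001]
ft_force: [-0.2, -0.0, -2.7]
opening: 0.0136
finger_force: 50.0
```

```bash
python3 -c "
from h import *
fix(89)
snap('side','s10');snap('top','t10')"
```

```text
t 22.65 pos [ 0.5473 -0.0751  0.019 ] turn deg [ 0.03  0.25 -0.04] j [ 0.16  0.44 -0.39  0.   -0.74 -1.75] F [-0.2 -0.  -2.7] op 0.0136
```

Call:
{"op": "jog_arm", "data": {
  "moves": [
    [[-0.1, 0, -0.3], [0, 0, 0]],
    [[0, 0, 0], [0, 0, 0]],
    [[0, 0, 0], [0, 0, 0]]
  ]
}}

```text
clock: 23.05
position: [0.5458, -0.0753, 0.0153]
eef_rot: [0.027, 3.138, -0.001]
ft_force: [1.0, 0.9, -1.3]
opening: 0.014
finger_force: 50.0
```

Call:
{"op": "jog_arm", "data": {
  "moves": [
    [[0, 0, 0], [0, 0, 0]],
    [[0, 0, 0], [0, 0, 0]],
    [[0, 0, 0], [0, 0, 0]],
    [[0, 0, 0], [0, 0, 0]],
    [[0, 0, 3], [0, 0, 0]],
    [[0, 0, 4], [0, 0, 0]],
    [[0, 0, 4.5], [0, 0, 0]],
    [[-2, -3, 3], [0, 0, 0]],
    [[-2, -4, 0], [0, 0, 0]],
    [[-2, -4, 0], [0, 0, 0]],
    [[-2, -4, 0], [0, 0, 0]],
    [[0, 0, 0], [0, 0, 0]]
  ],
  "gripper": 110
}}

```text
clock: 24.25
position: [0.4627, -0.2285, 0.1601]
eef_rot: [0.036, 3.14, -0.001]
ft_force: [0.1, 0.1, 0.1]
opening: 0.0499
finger_force: 0.0
```

```bash
cat > pan.py <<'E'
from ring import *
import sys
# pan measure: handle = dark blob; rim outline bright/dark; uses colour masks
def pan(n,f,c,zb):
    im=cv2.imread(f); h=cv2.cvtColor(im,cv2.COLOR_BGR2HSV)
    u,v=proj(n,[c[0],c[1],zb+.056]); u,v=int(u),int(v)
    m=np.zeros(im.shape[:2],'uint8'); w=16; m[v-w:v+w,u-w:u+w]=(h[v-w:v+w,u-w:u+w,2]<48)*255
    nn,l,st,cc=cv2.connectedComponentsWithStats(m); 
    i=min([k for k in range(1,nn) if st[k,4]>15],key=lambda k:np.hypot(*(cc[k]-[u,v])))
    cn=max(cv2.findContours((l==i).astype('uint8'),0,1)[0],key=len); r=cv2.minAreaRect(cn)
    mu=cv2.moments((l==i).astype('uint8'),True); a=.5*np.arctan2(2*mu['mu11'],mu['mu20']-mu['mu02'])
    C=cc[i]; d=np.array([np.cos(a),np.sin(a)])*5; A=onz(n,*(C-d),zb+.056);B=onz(n,*(C+d),zb+.056)
    print(n,'handle px',C,'area',st[i,4],'pos',onz(n,*C,zb+.056),'yaw',np.degrees(np.arctan2(*(B-A)[1::-1])))
E
python3 - <<'E'
from pan import *
fix(89); snap('side','s11');snap('top','t11')
for P,n,f in(([.456,.267],'side','s7'),([.456,.262],'top','t0')): pan(n,f'pics/raw_{f}.png',P,0)
for n in('side','top'): pan(n,f'pics/raw_{n[0]}11.png',[.5455,-.075],.005)
ring('side','pics/raw_s11.png',[.546,-.0747],'ring side'); ring('top','pics/raw_t11.png',[.5436,-.0758],'ring top')
E
```

```text
t 24.25 pos [ 0.4627 -0.2285  0.1601] turn deg [0.05 0.07 0.31] j [-0.14  0.22 -0.3   0.   -1.05 -1.45] F [0.1 0.1 0.1] op 0.0499
side handle px [273.924  323.4327] area 171 pos [0.457  0.2677 0.056 ] yaw -104.70169941404656
top handle px [177.4211 229.1579] area 38 pos [0.4551 0.2647 0.056 ] yaw -107.25228872838538
side handle px [270.95   224.3667] area 120 pos [ 0.5455 -0.0764  0.061 ] yaw 174.03348839887968Traceback (most recent call last):
  File "<stdin>", line 4, in <module>
  File "pan.py", line 9, in pan
    i=min([k for k in range(1,nn) if st[k,4]>15],key=lambda k:np.hypot(*(cc[k]-[u,v])))
ValueError: min() iterable argument is empty
```

Call:
{"op": "jog_arm", "data": {
  "moves": [
    [[-2, -4.5, 0], [0, 0, 0]],
    [[-2, -4.5, 0], [0, 0, 0]],
    [[-1, -4.5, 0], [0, 0, 0]],
    [[0, -4.5, 0], [0, 0, 0]],
    [[0, -4.5, 0], [0, 0, 0]],
    [[0, 0, 0], [0, 0, 0]]
  ],
  "gripper": 0
}}

```text
clock: 24.95
position: [0.4161, -0.4539, 0.1587]
eef_rot: [0.032, 3.14, -0.002]
ft_force: [0.2, 0.2, -1.2]
opening: 0.0849
finger_force: 0.0
```

Run:
```python
from pan import *
fix(90); snap('side','s12');snap('top','t12')
pan('side','pics/raw_s12.png',[.5455,-.075],.005)
def prof(n,f,c,angs):
    im=cv2.cvtColor(cv2.imread(f),cv2.COLOR_BGR2GRAY).astype('float32')
    for a in angs:
        rr=np.arange(.050,.074,.001); q=np.array([proj(n,[c[0]+r*np.cos(np.radians(a)),c[1]+r*np.sin(np.radians(a)),.005]) for r in rr]).astype('float32')
        print(n,a,cv2.remap(im,q[:,0].copy(),q[:,1].copy(),1).ravel().astype(int))
prof('side','pics/raw_s12.png',[.5467,-.0747],range(30,151,30))
prof('top','pics/raw_t12.png',[.5436,-.0758],range(0,360,45))
im=cv2.imread('pics/raw_t12.png'); u,v=proj('top',[.545,-.075,.06]).astype(int); print(cv2.cvtColor(im,cv2.COLOR_BGR2GRAY)[v-10:v+11:2,u-10:u+11:2])
```

```text
t 24.95 pos [ 0.4161 -0.4539  0.1587] turn deg [0.09 0.09 1.15] j [-0.57  0.39 -0.06  0.   -1.12 -1.03] F [ 0.2  0.2 -1.2] op 0.0849
side handle px [270.9833 224.4333] area 120 pos [ 0.5454 -0.0761  0.061 ] yaw 175.96362409022717
side 30 [112 109 105 101  98  98  97  95  92  89  85  80  76  79  85  91 103 115
 127 132 137 140 140 140]
side 60 [119 119 120 121 122 122 121 120 120 119 116 112 105  98  89  91 104 117
 128 136 140 140 140 140]
side 90 [136 136 137 139 142 145 148 150 147 144 141 138 127 115 105  96  94 105
 116 128 137 139 139 139]
side 120 [142 142 143 144 149 153 156 159 151 140 129 118 106 101  98  97  98 106
 116 125 133 139 138 137]
side 150 [138 139 139 140 141 144 147 148 146 143 137 122 107  95  89  90  97 110
 122 130 136 139 139 139]
top 0 [144 143 142 140 135 129 124 116 105  94  84  78  71  65  60  60  61  61
  66  75  84  92  93  93]
top 45 [148 145 140 135 128 117 103  91  77  67  60  53  48  47  51  56  62  70
  78  86  93  98 104 107]
top 90 [ 83  81  79  76  72  68  64  60  55  51  47  49  51  53  60  69  78  87
  92  98 103 105 105 106]
top 135 [ 70  67
[... 336 characters left out ...]
5 115 100  86  72  64  55  47  44  45  46  47  51
  54  59  64  70  77  83]
top 315 [145 145 144 144 141 137 130 123 115 105  95  86  78  71  67  63  60  57
  56  55  54  53  53  54]
[[ 46  84 138 147 147 147 146 144 145 140 112]
 [ 87 142 150 151 149 147 146 146 144 145 144]
 [124 149 149 149 147  95  59  81  91 118 147]
 [141 148 148 148 144  58   9  51  79 111 148]
 [148 152 152 151 148  55  14  59  79 111 147]
 [153 152 151 152 137  39  18  68  84 126 151]
 [153 153 152 152 133  34  22  75  85 145 148]
 [150 152 149 152 120  18  24  77  85 146 150]
 [145 156 154 155 125  33  41  81 100 147 152]
 [123 155 155 155 152 144 146 147 152 155 154]
 [ 91 140 156 155 154 154 155 154 154 153 151]]
```

Call:
{"op": "jog_arm", "data": {
  "moves": [
    [[0, 0, 4], [0.1, 0.1, 1.1]],
    [[0, 0, 3.5], [0, 0, 0]],
    [[2.5, 4.2, 0], [0, 0, 0]],
    [[2.5, 4.2, 0], [0, 0, 0]],
    [[2.5, 4.2, 0], [0, 0, 0]],
    [[2.5, 4.2, 0], [0, 0, 0]],
    [[2.5, 4.2, 0], [0, 0, 0]],
    [[2.5, 4.2, 0], [0, 0, 0]],
    [[2.5, 4.2, 0], [0, 0, 0]],
    [[2.5, 4.2, 0], [0, 0, 0]],
    [[2.2, 4.0, 0], [0, 0, 0]],
    [[0, 0, 0], [0, 0, 0]]
  ],
  "gripper": 0
}}

```text
clock: 26.25
position: [0.6389, -0.0672, 0.2341]
eef_rot: [-0.017, 3.141, 0.003]
ft_force: [0.2, 0.5, 0.7]
opening: 0.087
finger_force: 0.0
```

```bash
python3 -c "
from h import *
fix(90)"
```

```text
t 26.25 pos [ 0.6389 -0.0672  0.2341] turn deg [-0.12  0.01 -0.6 ] j [ 0.15  0.39  0.13 -0.   -1.31 -1.71] F [0.2 0.5 0.7] op 0.087
```

Call:
{"op": "jog_arm", "data": {
  "moves": [
    [[-0.15, -0.95, 0], [0, 0, -0.6]],
    [[0, 0, -4], [0, 0, 0]],
    [[0, 0, -3], [0, 0, 0]],
    [[0, 0, -2], [0, 0, 0]],
    [[0, 0, -2], [0, 0, 0]],
    [[0, 0, -1], [0, 0, 0]],
    [[0, 0, -1], [0, 0, 0]],
    [[0, 0, 0], [0, 0, 0]],
    [[0, 0, 0], [0, 0, 0]]
  ]
}}

```text
clock: 27.15
position: [0.6362, -0.0841, 0.1058]
eef_rot: [0.014, 3.14, 0.001]
ft_force: [0.7, 0.8, -0.4]
opening: 0.0873
finger_force: 0.0
```

Call:
{"op": "jog_arm", "data": {
  "moves": [
    [[0, 0, 0], [0, 0, 0]],
    [[0, 0, 0], [0, 0, 0]],
    [[0, 0, 0], [0, 0, 0]],
    [[0, 0, 0], [0, 0, 0]],
    [[0, 0, 0], [0, 0, 0]],
    [[0, 0, 0], [0, 0, 0]]
  ],
  "gripper": 255,
  "squeeze": 12
}}

```text
clock: 27.75
position: [0.6373, -0.0755, 0.1056]
eef_rot: [0.011, 3.137, 0.018]
ft_force: [-1.4, 24.1, 4.6]
opening: 0.0579
finger_force: 12.0
```

```bash
python3 -c "
from h import *
fix(90);s=arm.get_state();print(s['ft_torque'],s['finger_force'])"
```

```text
t 27.75 pos [ 0.6373 -0.0755  0.1056] turn deg [-0.67  0.28  0.39] j [ 0.13  0.47 -0.06 -0.01 -1.03 -1.7 ] F [-1.4 24.1  4.6] op 0.0579
[7.32943176 0.51352045 0.13276101] 12.003958480199799
```

Call:
{"op": "jog_arm", "data": {
  "moves": [
    [[0, 0.45, 0], [0, 0, 0]],
    [[0, 0.4, 0], [0, 0, 0]],
    [[0, 0, 0], [0, 0, 0]],
    [[0, 0, 0], [0, 0, 0]]
  ]
}}

```text
clock: 28.15
position: [0.6371, -0.0749, 0.1057]
eef_rot: [0.014, 3.138, 0.003]
ft_force: [3.5, 3.2, 2.0]
opening: 0.0573
finger_force: 12.0
```

```bash
python3 -c "
from h import *
fix(90);s=arm.get_state();print(s['ft_torque'],s['finger_force'])"
```

```text
t 28.15 pos [ 0.6371 -0.0749  0.1057] turn deg [-0.12  0.2   0.5 ] j [ 0.13  0.47 -0.06 -0.   -1.03 -1.71] F [3.5 3.2 2. ] op 0.0573
[ 1.13562268 -0.67892737  0.10284543] 11.996905244886875
```

Call:
{"op": "jog_arm", "data": {
  "moves": [
    [[0, 0.1, 0], [0, 0, 8]],
    [[0, 0, 0], [0, 0, 8]],
    [[0, 0, 0], [0, 0, 8]],
    [[0, 0, 0], [0, 0, 8]],
    [[0, 0, 0], [0, 0, 8]],
    [[0, 0, 0], [0, 0, 8]],
    [[0, 0, 0], [0, 0, 8]],
    [[0, 0, 0], [0, 0, 8]],
    [[0, 0, 0], [0, 0, 8]],
    [[0, 0, 0], [0, 0, 8]],
    [[0, 0, 0], [0, 0, 0]],
    [[0, 0, 0], [0, 0, 0]]
  ]
}}

```text
clock: 29.35
position: [0.6378, -0.0762, 0.1057]
eef_rot: [-2.007, 2.415, -0.005]
ft_force: [5.3, -2.9, 0.4]
opening: 0.0575
finger_force: 12.0
```

```bash
python3 -c "
from h import *
fix(170);s=arm.get_state();print(s['ft_torque'],s['finger_force'])"
```

```text
t 29.35 pos [ 0.6378 -0.0762  0.1057] turn deg [0.06 0.19 0.54] j [ 0.13  0.48 -0.06  0.   -1.03 -0.32] F [ 5.3 -2.9  0.4] op 0.0575
[-0.89190363 -1.30678046  0.0567716 ] 11.99777595262276
```

Call:
{"op": "jog_arm", "data": {
  "moves": [
    [[0.15, -0.1, 0], [0, 0, 8]],
    [[0, 0, 0], [0, 0, 8]],
    [[0, 0, 0], [0, 0, 8]],
    [[0, 0, 0], [0, 0, 8]],
    [[0, 0, 0], [0, 0, 8]],
    [[0, 0, 0], [0, 0, 8]],
    [[0, 0, 0], [0, 0, 8]],
    [[0, 0, 0], [0, 0, 8]],
    [[0, 0, 0], [0, 0, 6]],
    [[0, 0, 0], [0, 0, 0]],
    [[0, 0, 0], [0, 0, 0]]
  ]
}}

```text
clock: 30.45
position: [0.6391, -0.0757, 0.1057]
eef_rot: [3.03, -0.829, 0.005]
ft_force: [5.7, 0.4, 0.0]
opening: 0.0573
finger_force: 12.0
```

```bash
python3 -c "
from h import *
fix(240);s=arm.get_state();print(s['ft_torque'],s['finger_force'])"
```

```text
t 30.45 pos [ 0.6391 -0.0757  0.1057] turn deg [0.05 0.19 0.61] j [ 0.13  0.48 -0.06  0.   -1.03  0.9 ] F [5.7 0.4 0. ] op 0.0573
[ 0.16810155 -1.44167302  0.005024  ] 12.000830399338156
```

Call:
{"op": "jog_arm", "data": {
  "moves": [
    [[0, 0, 0], [0, 0, 4]],
    [[0, 0, 0], [0, 0, 0]],
    [[0, 0, 0], [0, 0, 0]]
  ]
}}

```text
clock: 30.75
position: [0.6386, -0.0753, 0.1055]
eef_rot: [3.057, -0.724, 0.003]
ft_force: [5.5, 1.7, 0.9]
opening: 0.0574
finger_force: 12.0
```

```bash
python3 -c "
from h import *
fix(244);s=arm.get_state();print(s['ft_torque'])"
```

```text
t 30.75 pos [ 0.6386 -0.0753  0.1055] turn deg [0.04 0.12 0.66] j [ 0.13  0.48 -0.06  0.   -1.03  0.97] F [5.5 1.7 0.9] op 0.0574
[ 0.37270229 -1.31144614 -0.16583583]
```

Call:
{"op": "jog_arm", "data": {
  "moves": [
    [[0, 0, 0], [0, 0, 6]],
    [[0, 0, 0], [0, 0, 0]],
    [[0, 0, 0], [0, 0, 0]]
  ]
}}

```text
clock: 31.05
position: [0.6381, -0.0751, 0.1053]
eef_rot: [3.09, -0.564, 0.002]
ft_force: [5.0, 2.7, 1.3]
opening: 0.0572
finger_force: 12.0
```

```bash
python3 -c "
from h import *
fix(250);s=arm.get_state();print(s['ft_torque'])"
```

```text
t 31.05 pos [ 0.6381 -0.0751  0.1053] turn deg [0.04 0.06 0.67] j [ 0.13  0.48 -0.06  0.   -1.03  1.07] F [5.  2.7 1.3] op 0.0572
[ 0.64456116 -1.20476854  0.02841992]
```

Call:
{"op": "jog_arm", "data": {
  "moves": [
    [[0, 0, 0], [0, 0, 0]],
    [[0, 0, 0], [0, 0, 0]],
    [[0, 0, 0], [0, 0, 6]],
    [[0, 0, 0], [0, 0, 0]]
  ],
  "squeeze": 30
}}

```text
clock: 31.45
position: [0.6377, -0.075, 0.1051]
eef_rot: [-3.115, 0.405, -0.001]
ft_force: [4.6, 4.0, 1.2]
opening: 0.0571
finger_force: 30.0
```

```bash
python3 -c "
from h import *
fix(256);s=arm.get_state();print(s['ft_torque'])
snap('side','s13')"
```

```text
t 31.45 pos [ 0.6377 -0.075   0.1051] turn deg [0.   0.03 0.81] j [ 0.13  0.48 -0.06  0.   -1.03  1.18] F [4.6 4.  1.2] op 0.0571
[ 0.84764945 -1.14188447 -0.79667394]
```

Call:
{"op": "jog_arm", "data": {
  "moves": [
    [[0, 0, 0], [0, 0, 0]],
    [[0, 0, 0], [0, 0, 0]],
    [[0, 0, 0], [0, 0, 0]],
    [[0, 0, 0], [0, 0, 0]],
    [[0, 0, 0], [0, 0, 0]],
    [[0, 0, 3], [0, 0, 0]],
    [[0, 0, 4.5], [0, 0, 0]],
    [[0, 0, 4.5], [0, 0, 0]],
    [[0, 0, 1], [0, 0, -7.7]],
    [[0.6, -1, 0], [0, 0, -7.7]],
    [[0.6, -1, 0], [0, 0, -7.7]],
    [[0.6, -1, 0], [0, 0, -7.7]]
  ],
  "gripper": 0
}}

```text
clock: 32.7
position: [0.6551, -0.1056, 0.2351]
eef_rot: [2.895, -1.217, -0.002]
ft_force: [0.8, 0.5, -0.2]
opening: 0.0872
finger_force: 0.0
```

Call:
{"op": "jog_arm", "data": {
  "moves": [
    [[0.6, -1, 0], [0, 0, -7.7]],
    [[0.6, -1, 0], [0, 0, -7.7]],
    [[0.6, -1, 0], [0, 0, -7.7]],
    [[0.6, -1, 0], [0, 0, -7.7]],
    [[0.6, -1, 0], [0, 0, -7.7]],
    [[0.6, -1, 0], [0, 0, -7.7]],
    [[0.3, -1, 0], [0, 0, 0]],
    [[0, 0, 0], [0, 0, 0]],
    [[0, 0, 0], [0, 0, 0]],
    [[0, 0, 0], [0, 0, 0]]
  ],
  "gripper": 90
}}

```text
clock: 33.7
position: [0.6941, -0.1749, 0.2351]
eef_rot: [2.193, -2.248, -0.002]
ft_force: [-0.6, -0.3, -1.4]
opening: 0.056
finger_force: 0.0
```

Run:
```python
from pan import *
fix(179); snap('side','s14');snap('top','t14')
g=lambda f:cv2.cvtColor(cv2.imread(f),cv2.COLOR_BGR2GRAY)
u,v=proj('side',[.6375,-.0755,.151]).astype(int); print('dial before\n',g('pics/raw_s0.png')[v-8:v+9:2,u-12:u+13:2],'\nnow\n',g('pics/raw_s14.png')[v-8:v+9:2,u-12:u+13:2])
im=g('pics/raw_s14.png')
# crank grip: dark bar; print predicted ends
for y in(-.072,-.124): print('grip end px',proj('side',[.6375+.059+y*.0175,-.0755-.001+y,.127]))
u,v=proj('side',[.6948,-.1745,.127]).astype(int); print(u,v); print(im[v-9:v+10,u-11:u+12:1])
```

```text
t 33.7 pos [ 0.6941 -0.1749  0.2351] turn deg [-0.03 -0.07  0.41] j [-0.02  0.52  0.35 -0.   -1.4  -0.  ] F [-0.6 -0.3 -1.4] op 0.056
dial before
 [[132 122  72 222 217 213 213 212 212 212 212 216 214]
 [180 161 187 225 224 227 225 224 222 222 219 215 215]
 [131 146 184  96  45  33  12  13  24  55 142 221 217]
 [ 85  65  21  38  58  15  41  31  28  27  19  99 218]
 [ 78  57  58 176 167 151 164  62  17  20  23  24 179]
 [ 83  37  33 135 177 185  61  64 111  22  26  23 178]
 [ 60  21  19  27  47  57  25  21  52  27  16  18 178]
 [123  30  14  20  16  18  22  21  21  17  17  31 194]
 [ 83 104  34  11  17  15  19  21  17  19  17  44 181]] 
now
 [[ 74  69  75 226 220 217 215 215 214 214 215 218 217]
 [102  89 189 229 226 230 227 228 226 225 221 219 218]
 [131 108 107  75  42  20  11   1  12  49 144 222 218]
 [ 94  73  24  12  50  30 174  56   8  47   9  93 222]
 [ 44  36  26  29  27  31 142  99 134 114 104  14 181]
 [ 54  27  26  26  27  25  24 129 145 133  37  26 178]
 [ 48  19  19  28  29  28  23  45  43  27  19  21 179]
 [ 70  29  15  17  17  20  21  16  21  15  21  30 196]
 [ 57  70  
[... 1260 characters left out ...]
215 215 215 215 216]
 [210 210 208 209 214 214 165  59  35  27   4  30 130 204 221 220 217 216
  214 215 216 216 216]
 [212 210 210 208 213 199 134  74  83  69  33  75 177 226 222 220 218 217
  215 215 214 215 216]
 [210 209 209 212 217 194 128  94  87  68  74 176 229 227 221 220 221 221
  221 220 218 220 219]
 [211 208 209 212 219 187 119 102 101  89 109 189 228 229 227 226 229 230
  229 227 228 228 228]
 [218 216 216 218 220 196 135  99 106 106  99 120 163 208 209 163 135 114
   83  68  67  69  80]
 [225 224 225 225 227 228 194 131 107 108 112 107  88  75  62  42  28  20
   11  11   8   1   0]
 [124 141 141 141 152 163 163 176 164 112  84  50  22   8   8   8   8  31
   73  99  84  38   7]]
```

Call:
{"op": "jog_arm", "data": {
  "moves": [
    [[0.05, 0, -4], [0, 0, 0.4]],
    [[0, 0, -4], [0, 0, 0]],
    [[0, 0, -4], [0, 0, 0]],
    [[0, 0, -2], [0, 0, 0]],
    [[0, 0, -1.0], [0, 0, 0]],
    [[0, 0, 0], [0, 0, 0]],
    [[0, 0, 0], [0, 0, 0]]
  ]
}}

```text
clock: 34.5
position: [0.696, -0.1754, 0.0867]
eef_rot: [-2.2, 2.241, -0.002]
ft_force: [-0.1, 0.3, 0.7]
opening: 0.0566
finger_force: 0.0
```

Call:
{"op": "jog_arm", "data": {
  "moves": [
    [[0, 0, 0], [0, 0, 0]],
    [[0, 0, 0], [0, 0, 0]],
    [[0, 0, 0], [0, 0, 0]],
    [[0, 0, 0], [0, 0, 0]],
    [[0, 0, 0], [0, 0, 0]],
    [[0, 0, 0], [0, 0, 0]],
    [[0, 0, 0], [0, 0, 0]]
  ],
  "gripper": 255,
  "squeeze": 25
}}

```text
clock: 35.2
position: [0.6958, -0.1754, 0.0851]
eef_rot: [-2.2, 2.242, -0.001]
ft_force: [2.6, -0.0, -1.0]
opening: 0.0141
finger_force: 25.0
```

```bash
python3 -c "
from h import *
fix(179);s=arm.get_state();print(s['ft_torque'],s['finger_force'])"
```

```text
t 35.2 pos [ 0.6958 -0.1754  0.0851] turn deg [-0.    0.06  0.08] j [-0.02  0.61  0.13 -0.   -1.09  0.  ] F [ 2.6 -0.  -1. ] op 0.0141
[-0.07052105 -0.53100722  0.07044552] 24.99835968017578
```

Call:
{"op": "jog_arm", "data": {
  "moves": [
    [[-0.57, 0.01, 0.98], [0, 0, 0]],
    [[-0.73, 0.01, 0.87], [0, 0, 0]],
    [[-0.87, 0.02, 0.73], [0, 0, 0]],
    [[-0.98, 0.02, 0.57], [0, 0, 0]],
    [[-1.06, 0.02, 0.39], [0, 0, 0]],
    [[-1.12, 0.02, 0.2], [0, 0, 0]],
    [[0, 0, 0], [0, 0, 0]],
    [[0, 0, 0], [0, 0, 0]]
  ]
}}

```text
clock: 36.0
position: [0.6479, -0.1749, 0.1278]
eef_rot: [-2.196, 2.234, -0.02]
ft_force: [4.7, 0.5, 9.3]
opening: 0.0142
finger_force: 25.0
```

Call:
{"op": "jog_arm", "data": {
  "moves": [
    [[0, 0, 0], [0, 0, 0]],
    [[0, 0, 0], [0, 0, 0]],
    [[0, 0, 0], [0, 0, 0]],
    [[0, 0, -0.8], [0, 0, 0]],
    [[0, 0, 0], [0, 0, 0]],
    [[0, 0, 0], [0, 0, 0]]
  ],
  "gripper": 150
}}

```text
clock: 36.6
position: [0.6404, -0.1744, 0.1129]
eef_rot: [2.198, -2.241, -0.006]
ft_force: [0.3, 0.0, 0.1]
opening: 0.0353
finger_force: 0.0
```

Call:
{"op": "jog_arm", "data": {
  "moves": [
    [[0, 0, 0], [0, 0, 0]],
    [[0, 0, 0], [0, 0, 0]],
    [[0, 0, 0], [0, 0, 0]],
    [[0, 0, 0], [0, 0, 0]],
    [[0, 0, 0], [0, 0, 0]]
  ],
  "gripper": 255,
  "squeeze": 45
}}

```text
clock: 37.1
position: [0.6435, -0.1745, 0.1152]
eef_rot: [-2.199, 2.24, -0.004]
ft_force: [5.6, -0.6, 0.4]
opening: 0.0136
finger_force: 45.0
```

```bash
python3 -c "
from h import *
fix(179);s=arm.get_state();print(s['ft_torque'],s['finger_force'])
snap('side','s15');snap('top','t15')"
```

```text
t 37.1 pos [ 0.6435 -0.1745  0.1152] turn deg [0.02 0.19 0.07] j [-0.02  0.51  0.02  0.   -1.08  0.  ] F [ 5.6 -0.6  0.4] op 0.0136
[-0.17868468 -1.47271034  0.09011276] 44.99738574028015
```

Call:
{"op": "jog_arm", "data": {
  "moves": [
    [[-0.5, 0.01, 0.0], [0, 0, 0]],
    [[-0.5, 0.01, 0.0], [0, 0, 0]],
    [[-0.56, 0.01, -0.07], [0, 0, 0]],
    [[-0.56, 0.01, -0.12], [0, 0, 0]],
    [[-0.54, 0.01, -0.17], [0, 0, 0]],
    [[-0.53, 0.01, -0.22], [0, 0, 0]],
    [[0, 0, 0], [0, 0, 0]],
    [[0, 0, 0], [0, 0, 0]]
  ]
}}

```text
clock: 38.0
position: [0.6175, -0.1742, 0.1142]
eef_rot: [-2.195, 2.232, -0.023]
ft_force: [7.4, 0.9, 7.9]
opening: 0.014
finger_force: 45.0
```

Call:
{"op": "jog_arm", "data": {
  "moves": [
    [[-0.48, 0.01, -0.25], [0, 0, 0]],
    [[-0.48, 0.01, -0.27], [0, 0, 0]],
    [[-0.45, 0.01, -0.34], [0, 0, 0]],
    [[-0.42, 0.01, -0.38], [0, 0, 0]],
    [[-0.38, 0.01, -0.42], [0, 0, 0]],
    [[-0.35, 0.01, -0.45], [0, 0, 0]],
    [[-0.3, 0, -0.35], [0, 0, 0]],
    [[-0.3, 0, -0.3], [0, 0, 0]],
    [[0, 0, 0], [0, 0, 0]],
    [[0, 0, 0], [0, 0, 0]]
  ]
}}

```text
clock: 39.0
position: [0.5845, -0.1736, 0.0852]
eef_rot: [-2.196, 2.234, -0.018]
ft_force: [7.1, 0.5, 6.2]
opening: 0.0138
finger_force: 45.0
```

```bash
python3 -c "
from h import *
fix(179);s=arm.get_state();print(s['ft_torque'],s['finger_force'])
snap('side','s16');snap('top','t16')"
```

```text
t 39.0 pos [ 0.5845 -0.1736  0.0852] turn deg [ 0.12  0.8  -0.02] j [-0.02  0.44 -0.18  0.   -0.94  0.  ] F [7.1 0.5 6.2] op 0.0138
[-0.00684357 -2.42939727  0.01735849] 45.002952218055725
```

Call:
{"op": "jog_arm", "data": {
  "moves": [
    [[-0.3, 0, -0.4], [0, 0, 0]],
    [[0, 0, 0], [0, 0, 0]],
    [[0, 0, 0], [0, 0, 0]],
    [[0, 0, 0], [0, 0, 0]],
    [[0, 0, 0], [0, 0, 0]],
    [[0, 0, 0], [0, 0, 0]]
  ]
}}

```text
clock: 39.7
position: [0.5847, -0.1738, 0.0846]
eef_rot: [-2.195, 2.229, -0.027]
ft_force: [7.5, 1.6, 14.9]
opening: 0.0136
finger_force: 45.0
```

Run:
```python
from pan import *
fix(179)
snap('side','s17');snap('top','t17')
g=lambda f:cv2.cvtColor(cv2.imread(f),cv2.COLOR_BGR2GRAY)
# compare pan interior & jar regions
for n in('side','top'):
    a=g(f'pics/raw_{n[0]}12.png').astype(int)
    b=g(f'pics/raw_{n[0]}17.png').astype(int); u,v=proj(n,[.545,-.075,.01]).astype(int)
    print(n,u,v); print(b[v-16:v+17,u-20:u+21:1] if n=='side' else b[v-14:v+15,u-16:u+17])
```

```text
t 39.7 pos [ 0.5847 -0.1738  0.0846] turn deg [ 0.21  1.22 -0.11] j [-0.02  0.44 -0.19  0.   -0.92  0.  ] F [ 7.5  1.6 14.9] op 0.0136
side 270 239
[[ 24  48  55 ...  99  99  91]
 [ 22  43  50 ...  99  99  93]
 [ 25  38  44 ...  99  98  94]
 ...
 [140 138 140 ... 139 140 142]
 [139 139 138 ... 135 136 138]
 [141 143 142 ... 132 136 136]]
top 280 216
[[ 70  61  60  78  94  81  57  50  60  83 107 125 142 146 147 147 147 143
  141 141 141 137 116  82  66  59  54  48  48  47  49  52  56]
 [ 71  61  56  58  61  54  50  58  90 123 144 147 152 152 152 154 152 151
  151 151 151 147 127  91  78  73  66  58  52  48  43  47  53]
 [ 68  61  54  48  46  49  61  87 124 147 153 151 149 150 151 153 152 152
  150 151 152 147 129  93  79  79  78  72  62  54  47  47  49]
 [ 68  61  52  49  50  62  91 124 148 154 149 138 133 137 145 152 154 151
  151 152 152 149 129  92  81  81  81  78  72  63  53  49  47]
 [ 67  60  53  50  58  79 114 145 156 152 137 120 112 107 121 142 139 128
  128 131 135 134 117  90  82  81  81  83  78  75  64  49  46]
 [ 65  61  53  55  67  95 128 151 154 143 126 116 109  98 111 1
[... 2525 characters left out ...]
4  68  59  43]
 [ 56  60  64  66  65  64  72  81  87 110 137 149 156 158 160 160 159 160
  160 160 160 152 124  94  84  86  84  82  76  67  64  58  43]
 [ 68  75  72  74  71  64  67  72  77  88 101 119 136 148 156 161 160 161
  159 159 157 138 104  86  83  84  81  73  65  60  57  48  43]
 [ 71  87  84  78  76  74  67  64  64  71  78  86  99 120 143 159 159 157
  158 159 157 135  97  82  81  77  71  63  53  48  44  43  50]
 [ 79  98  99  85  77  77  73  66  62  60  65  71  76  91 114 135 144 141
  143 141 139 122  91  75  68  59  54  50  45  42  43  49  56]
 [ 82 105 108  95  82  78  75  67  64  63  60  63  65  68  78  88  93  96
   93  92  90  84  72  60  52  48  47  44  39  40  47  56  59]]
```

Numerically the top picture shows three ball blobs on the pan floor. I rock the jar to be sure, then look.

Call:
{"op": "jog_arm", "data": {
  "moves": [
    [[0.9, 0, 1.05], [0, 0, 0]],
    [[0.72, 0, 0.87], [0, 0, 0]],
    [[0.87, 0, 0.72], [0, 0, 0]],
    [[0.8, 0, 0.5], [0, 0, 0]],
    [[-0.8, 0, -0.5], [0, 0, 0]],
    [[-0.87, 0, -0.72], [0, 0, 0]],
    [[-0.72, 0, -0.87], [0, 0, 0]],
    [[-0.9, 0, -1.05], [0, 0, 0]],
    [[0, 0, 0], [0, 0, 0]],
    [[0, 0, 0], [0, 0, 0]]
  ]
}}

```text
clock: 40.8
position: [0.5848, -0.1738, 0.0845]
eef_rot: [-2.194, 2.228, -0.03]
ft_force: [8.4, 0.9, 13.7]
opening: 0.0138
finger_force: 45.0
```

Call:
{"op": "jog_arm", "data": {
  "moves": [
    [[0.9, 0, 1.05], [0, 0, 0]],
    [[0.72, 0, 0.87], [0, 0, 0]],
    [[0.87, 0, 0.72], [0, 0, 0]],
    [[0.8, 0, 0.5], [0, 0, 0]],
    [[-0.8, 0, -0.5], [0, 0, 0]],
    [[-0.87, 0, -0.72], [0, 0, 0]],
    [[-0.72, 0, -0.87], [0, 0, 0]],
    [[-0.9, 0, -1.05], [0, 0, 0]],
    [[0, 0, 0], [0, 0, 0]],
    [[0, 0, 0], [0, 0, 0]],
    [[0, 0, 0], [0, 0, 0]],
    [[0, 0, 0], [0, 0, 0]]
  ]
}}

```text
clock: 42.0
position: [0.5849, -0.1737, 0.0846]
eef_rot: [-2.194, 2.228, -0.031]
ft_force: [7.0, 1.0, 14.1]
opening: 0.0139
finger_force: 45.0
```

Run:
```python
from pan import *
fix(179)
snap('side','s18',(215,165,315,265),4);snap('top','t18',(230,175,330,275),4)
cv2.imwrite('pics/m18.png',np.hstack([cv2.imread('pics/s18.png'),cv2.imread('pics/t18.png')]))
```

```text
t 42.0 pos [ 0.5849 -0.1737  0.0846] turn deg [ 0.2   1.4  -0.11] j [-0.02  0.44 -0.19  0.   -0.92  0.  ] F [ 7.   1.  14.1] op 0.0139
```

View pics/m18.png

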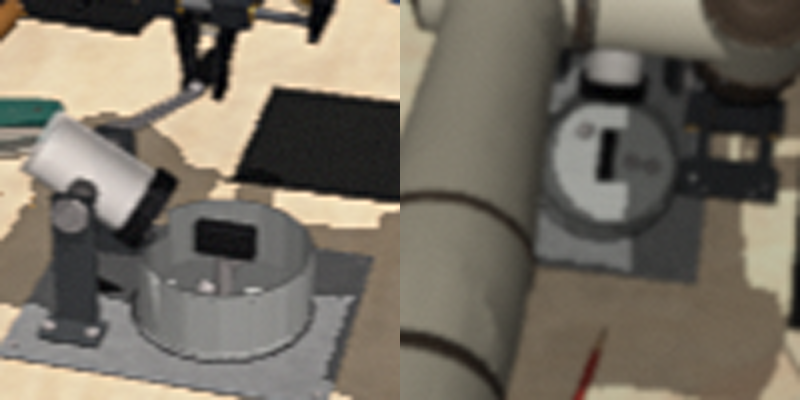

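Three balls lie in the pan (top crop: (585,130), (632,160), (655,167)); the jar looks empty in the side crop. One larger rock, then back upright.

Call:
{"op": "jog_arm", "data": {
  "moves": [
    [[0.9, 0, 1.05], [0, 0, 0]],
    [[0.73, 0, 0.87], [0, 0, 0]],
    [[0.87, 0, 0.73], [0, 0, 0]],
    [[0.98, 0, 0.57], [0, 0, 0]],
    [[1.06, 0, 0.39], [0, 0, 0]],
    [[-1.06, 0, -0.39], [0, 0, 0]],
    [[-0.98, 0, -0.57], [0, 0, 0]],
    [[-0.87, 0, -0.73], [0, 0, 0]],
    [[-0.73, 0, -0.87], [0, 0, 0]],
    [[-0.9, 0, -1.05], [0, 0, 0]],
    [[0, 0, 0], [0, 0, 0]],
    [[0, 0, 0], [0, 0, 0]]
  ]
}}

```text
clock: 43.3
position: [0.5849, -0.1737, 0.0846]
eef_rot: [-2.193, 2.228, -0.031]
ft_force: [6.2, -1.0, 13.5]
opening: 0.0139
finger_force: 45.0
```

```bash
cat > balls.py <<'E'
from pan import *
def pg(f,box):
    b=cv2.cvtColor(cv2.imread(f),cv2.COLOR_BGR2GRAY); x0,y0,x1,y1=box
    for r in b[y0:y1,x0:x1]: print(' '.join('%3d'%k for k in r))
E
python3 - <<'E'
from balls import *
fix(179); snap('side','s19');snap('top','t19')
pg('pics/raw_t19.png',(268,202,302,232))
a=cv2.imread('pics/raw_t18.png',0).astype(int);b=cv2.imread('pics/raw_t19.png',0).astype(int);d=abs(a-b)[195:240,255:310];print('diff',d.max(),(d>25).sum())
print('side pan'); pg('pics/raw_s19.png',(255,225,292,240))
E
```

```text
t 43.3 pos [ 0.5849 -0.1737  0.0846] turn deg [ 0.2   1.42 -0.12] j [-0.02  0.44 -0.19  0.   -0.92  0.  ] F [ 6.2 -1.  13.5] op 0.0139
 93  79  61  50  59  81 107 128 140 147 147 146 146 142 143 141 141 137 118  83  66  59  51  49  47  47  50  53  58  62  61  60  55  41
 61  52  48  58  89 124 142 148 152 153 152 153 153 150 152 152 152 148 128  92  76  74  66  60  52  46  46  47  53  59  60  61  55  39
 47  50  61  87 121 148 154 151 148 151 151 151 153 151 150 151 151 149 127  93  79  80  77  71  62  52  47  45  49  55  61  60  53  35
 50  62  90 123 148 155 150 138 133 136 146 152 153 151 152 151 151 148 128  92  80  80  80  79  73  62  52  49  46  50  58  60  51  36
 57  79 116 146 155 151 137 120 112 107 123 143 138 130 128 129 136 135 117  90  82  82  82  79  80  75  64  51  46  48  54  57  52  45
 69  96 129 151 153 144 126 116 109  98 112 130  98  64  59  69  84  94  91  84  81  81  82  80  82  80  72  58  46  45  50  57  56  58
 78 113 142 153 151 141 122 111 102 105 122 119  70  23  10  27  54  76  83  82  81  81  81  81  81  82  77  67  52  43  46  55  59  59
 86 116 148 1
[... 4653 characters left out ...]
 134 157 122  88  87 112 124 115 102 102 100 101 103  99 101 103 101 103 103 102  94  93 112 129 129 128 118
113 114 109 104  97  94 100 100  99 115 153 188 189 132  88 111 122 114 103 103 102 106 112 112 108 104 100  96  94  96 114 128 133 131 130 127 119
112 119 119 117 103  90  89  90  88 110 144 167 169 127  86 109 122 112 100 100 104 150 191 192 175 133  93 100 122 140 147 141 135 131 130 124 118
115 115 120 122 118 122 129 122 107  96  98 106 112  94  84 110 112 100  93  89  87 116 140 125 114 125 138 143 140 143 143 139 132 130 131 125 118
119 117 119 123 123 126 133 131 126 134 137 135 128 123 121 122 122 126 127 130 134 143 144 143 144 145 142 142 139 142 141 137 131 129 129 124 118
```

Call:
{"op": "jog_arm", "data": {
  "moves": [
    [[0.9, 0, 1.05], [0, 0, 0]],
    [[0.73, -0.01, 0.87], [0, 0, 0]],
    [[0.87, -0.02, 0.73], [0, 0, 0]],
    [[0.98, -0.02, 0.57], [0, 0, 0]],
    [[1.06, -0.02, 0.39], [0, 0, 0]],
    [[1.12, -0.02, 0.2], [0, 0, 0]],
    [[1.13, -0.02, 0], [0, 0, 0]],
    [[1.12, -0.02, -0.2], [0, 0, 0]],
    [[1.06, -0.02, -0.39], [0, 0, 0]],
    [[0.98, -0.02, -0.57], [0, 0, 0]],
    [[0.87, -0.01, -0.73], [0, 0, 0]],
    [[0, 0, 0], [0, 0, 0]]
  ]
}}

```text
clock: 44.6
position: [0.6808, -0.1758, 0.0965]
eef_rot: [2.197, -2.239, -0.005]
ft_force: [-4.9, -2.9, 1.1]
opening: 0.0138
finger_force: 45.0
```

Call:
{"op": "jog_arm", "data": {
  "moves": [
    [[0.73, -0.01, -0.87], [0, 0, 0]],
    [[0.57, -0.01, -0.98], [0, 0, 0]],
    [[0.2, 0, -0.5], [0, 0, 0]],
    [[0.1, 0, -0.4], [0, 0, 0]],
    [[0, 0, 0], [0, 0, 0]],
    [[0, 0, 0], [0, 0, 0]]
  ]
}}

```text
clock: 45.2
position: [0.6959, -0.1761, 0.0734]
eef_rot: [2.198, -2.238, -0.003]
ft_force: [-10.1, -0.1, 15.0]
opening: 0.0138
finger_force: 45.2
```

Run:
```python
from balls import *
fix(179); snap('side','s20')
print(proj('side',[.6375,-.0755,.055]),proj('side',[.6375,-.0755,.151]))
for f in('s12','s20'): print(f); pg(f'pics/raw_{f}.png',(228,194,256,232))
```

```text
t 45.2 pos [ 0.6959 -0.1761  0.0734] turn deg [ 0.11 -0.28  0.04] j [-0.02  0.63  0.12  0.   -1.07  0.  ] F [-10.1  -0.1  15. ] op 0.0138
[239.1241 221.9107] [237.9008 192.2762]
s12
 24  35  76 135 168 176 185 185 145  59  26  93 136 114  50  22  27  30  27  24  88 176 217 214 211 211 212 213
 17  22  28  64 114 147 169 171 119  35  15  48 122 139  85  44  27  25  13  20  87 177 216 214 210 209 207 205
 14  18  16  23  37  48  56  59  37  24  23  21  44  50  35  31  19  17  11  19  89 175 215 210 207 206 208 206
 14  12  18  17  17  17  17  23  20  24  27  24  20  25  19  12  16  17  13  19  90 176 212 212 211 210 208 206
 13  11  15  20  18  18  14  17  23  24  21  18  20  16  19  14  16  20   9  31 119 193 219 218 216 214 213 210
 17   5  11  19  15  20  16  20  18  20  21  20  23  19  18  19  16  12   9  26  98 182 218 218 214 215 215 213
 81  35  12  11  15  18  15  16  18  20  18  18  16  21  16  13  16  19  31  45  97 181 217 213 212 214 213 212
197 122  50  23  11  13   8  17  14  10  14  17  16  12  12  20  31  54  82  79  99 179 218 214 210 212 209 205
203 155 117  85  53  4
[... 6897 characters left out ...]
  34  39  41  41  66  88  98
 71  51  48  48  52  54  55  55  53  54  62 112 145 123  87  69  52  44  43  46  41  35  39  46  70  93 103 103
 66  51  51  46  50  55  56  55  54  55  53  57  64  55  47  42  42  43  45  48  43  44  51  68  88 100 104 101
 63  49  53  53  54  52  54  54  54  53  54  64  70  61  65  65  58  56  52  49  48  51  64  86  96 100 104 103
 72  51  52  53  56  56  55  54  51  55  51  63  81  80  81  80  80  82  82  75  74  79  83  90  92  98 101 102
 65  54  52  54  54  53  55  54  54  54  48  59  81  79  78  80  80  82  79  79  80  83  89  97  99  98 103 103
 61  53  53  55  51  54  54  54  54  56  51  62  79  79  80  81  81  78  78  80  80  87  92  95  99  97 101 103
```

Call:
{"op": "jog_arm", "data": {
  "moves": [
    [[0, 0, 0], [0, 0, 0]],
    [[0, 0, 0], [0, 0, 0]],
    [[0, 0, 0], [0, 0, 0]],
    [[0, 0, 0], [0, 0, 0]],
    [[0, 0, 4], [0, 0, 0]],
    [[0, 0, 4.5], [0, 0, 0]],
    [[0, 0, 4.5], [0, 0, 0]],
    [[0, 0, 4], [0, 0, 7]],
    [[-1, 1.5, 0], [0, 0, 7]],
    [[-1, 1.5, 0], [0, 0, 7]],
    [[-1, 1.5, 0], [0, 0, 7]],
    [[-1, 1.5, 0], [0, 0, 7]]
  ],
  "gripper": 110
}}

```text
clock: 46.45
position: [0.6591, -0.1143, 0.2381]
eef_rot: [2.776, -1.47, -0.001]
ft_force: [-0.6, 0.2, 0.0]
opening: 0.0496
finger_force: 0.0
```

Call:
{"op": "jog_arm", "data": {
  "moves": [
    [[-0.6, 1.5, 0], [0, 0, 7]],
    [[-0.6, 1.5, 0], [0, 0, 7]],
    [[-0.3, 1, 0], [0, 0, 7]],
    [[0, 0, 0], [0, 0, 7]],
    [[0, 0, 0], [0, 0, 7]],
    [[0, 0, 0], [0, 0, 0]],
    [[0, 0, 0], [0, 0, 0]],
    [[0, 0, 0], [0, 0, 0]]
  ],
  "gripper": 0
}}

```text
clock: 47.25
position: [0.6443, -0.0751, 0.2384]
eef_rot: [3.087, -0.578, -0.001]
ft_force: [-0.3, 0.1, -0.3]
opening: 0.0868
finger_force: 0.0
```

```bash
python3 -c "
from h import *
fix(249)"
```

```text
t 47.25 pos [ 0.6443 -0.0751  0.2384] turn deg [ 0.05 -0.04  0.2 ] j [ 0.13  0.4   0.16  0.   -1.33  1.07] F [-0.3  0.1 -0.3] op 0.0868
```

Call:
{"op": "jog_arm", "data": {
  "moves": [
    [[-0.65, -0.04, 0], [0, 0, 0]],
    [[0, 0, -4], [0, 0, 0]],
    [[0, 0, -4], [0, 0, 0]],
    [[0, 0, -2.3], [0, 0, 0]],
    [[0, 0, -2], [0, 0, 0]],
    [[0, 0, -1], [0, 0, 0]],
    [[0, 0, 0], [0, 0, 0]],
    [[0, 0, 0], [0, 0, 0]]
  ]
}}

```text
clock: 48.05
position: [0.6385, -0.0756, 0.1067]
eef_rot: [3.088, -0.575, 0.002]
ft_force: [-0.0, -0.0, 0.2]
opening: 0.0866
finger_force: 0.0
```

Call:
{"op": "jog_arm", "data": {
  "moves": [
    [[0, 0, 0], [0, 0, 0]],
    [[0, 0, 0], [0, 0, 0]],
    [[0, 0, 0], [0, 0, 0]],
    [[0, 0, 0], [0, 0, 0]],
    [[0, 0, 0], [0, 0, 0]],
    [[0, 0, 0], [0, 0, 0]]
  ],
  "gripper": 255,
  "squeeze": 20
}}

```text
clock: 48.65
position: [0.6381, -0.075, 0.106]
eef_rot: [3.088, -0.575, 0.001]
ft_force: [0.1, 2.0, 0.9]
opening: 0.0569
finger_force: 20.0
```

Call:
{"op": "jog_arm", "data": {
  "moves": [
    [[0, 0, 0], [0, 0, -8]],
    [[0, 0, 0], [0, 0, -8]],
    [[0, 0, 0], [0, 0, -8]],
    [[0, 0, 0], [0, 0, -8]],
    [[0, 0, 0], [0, 0, -8]],
    [[0, 0, 0], [0, 0, -8]],
    [[0, 0, 0], [0, 0, -8]],
    [[0, 0, 0], [0, 0, -8]],
    [[0, 0, 0], [0, 0, -8]],
    [[0, 0, 0], [0, 0, -8]],
    [[0, 0, 0], [0, 0, 0]]
  ]
}}

```text
clock: 49.75
position: [0.6383, -0.0748, 0.106]
eef_rot: [-1.996, 2.425, 0.001]
ft_force: [0.6, 2.7, 2.6]
opening: 0.0574
finger_force: 20.0
```

```bash
python3 -c "
from h import *
fix(169);print(arm.get_state()['ft_torque'])"
```

```text
t 49.75 pos [ 0.6383 -0.0748  0.106 ] turn deg [-0.07  0.02  0.08] j [ 0.13  0.48 -0.06 -0.   -1.04 -0.33] F [0.6 2.7 2.6] op 0.0574
[ 1.04483146  0.00841866 -0.05829208]
```

Call:
{"op": "jog_arm", "data": {
  "moves": [
    [[0, 0, 0], [0, 0, -8]],
    [[0, 0, 0], [0, 0, -8]],
    [[0, 0, 0], [0, 0, -8]],
    [[0, 0, 0], [0, 0, -8]],
    [[0, 0, 0], [0, 0, -8]],
    [[0, 0, 0], [0, 0, -8]],
    [[0, 0, 0], [0, 0, -8]],
    [[0, 0, 0], [0, 0, -8]],
    [[0, 0, 0], [0, 0, -8]],
    [[0, 0, 0], [0, 0, -4]],
    [[0, 0, 0], [0, 0, -4]]
  ]
}}

```text
clock: 50.85
position: [0.6369, -0.075, 0.1059]
eef_rot: [-0.023, -3.14, -0.001]
ft_force: [-2.3, 3.5, 3.1]
opening: 0.0573
finger_force: 20.0
```

```bash
python3 -c "
from h import *
fix(89);print(arm.get_state()['ft_torque'])"
```

```text
t 50.85 pos [ 0.6369 -0.075   0.1059] turn deg [-0.05 -0.1  -0.16] j [ 0.13  0.48 -0.06 -0.   -1.04 -1.72] F [-2.3  3.5  3.1] op 0.0573
[1.103624   0.63583028 0.90340329]
```

Call:
{"op": "jog_arm", "data": {
  "moves": [
    [[0, 0, 0], [0, 0, 0]],
    [[0, 0, 0], [0, 0, 0]],
    [[0, 0, 0], [0, 0, -6]],
    [[0, 0, 0], [0, 0, 0]]
  ],
  "squeeze": 30
}}

```text
clock: 51.25
position: [0.6373, -0.075, 0.1059]
eef_rot: [-0.188, -3.135, -0.002]
ft_force: [-3.9, 4.0, 3.6]
opening: 0.0569
finger_force: 30.0
```

```bash
python3 -c "
from h import *
fix(83);print(arm.get_state()['ft_torque'])"
```

```text
t 51.25 pos [ 0.6373 -0.075   0.1059] turn deg [-0.07 -0.03 -0.14] j [ 0.13  0.48 -0.06 -0.   -1.04 -1.82] F [-3.9  4.   3.6] op 0.0569
[1.27451013 0.86058716 0.72887324]
```

Call:
{"op": "jog_arm", "data": {
  "moves": [
    [[0, 0, 0], [0, 0, 0]],
    [[0, 0, 0], [0, 0, 0]],
    [[0, 0, 0], [0, 0, 0]],
    [[0, 0, 0], [0, 0, 0]],
    [[0, 0, 0], [0, 0, 0]],
    [[0, 0, 3], [0, 0, 0]],
    [[0, 0, 4], [0, 0, 0]],
    [[0, 0, 4], [0, 0, 0]],
    [[-3, 0, 2], [0, 0, 0]],
    [[-3, 0, 0], [0, 0, 3]],
    [[-3.1, 0, 0], [0, 0, 3]],
    [[0, 0, 0], [0, 0, 0]]
  ],
  "gripper": 0
}}

```text
clock: 52.45
position: [0.5437, -0.0758, 0.2367]
eef_rot: [0.029, 3.141, 0.003]
ft_force: [0.4, -0.3, -0.1]
opening: 0.0868
finger_force: 0.0
```

Call:
{"op": "jog_arm", "data": {
  "moves": [
    [[0, 0, 0], [0, 0, 0]],
    [[0, 0, 0], [0, 0, 0]],
    [[0, 0, 0], [0, 0, 0]],
    [[0, 0, 0], [0, 0, 0]]
  ],
  "gripper": 110
}}

```text
clock: 52.85
position: [0.5474, -0.0755, 0.2351]
eef_rot: [-0.03, -3.141, -0.001]
ft_force: [-0.4, -0.7, -0.7]
opening: 0.063
finger_force: 0.0
```

Run:
```python
from balls import *
fix(89); snap('side','s21')
pan('side','pics/raw_s21.png',[.5455,-.075],.005)
a=cv2.imread('pics/raw_s12.png',0).astype(int);b=cv2.imread('pics/raw_s21.png',0).astype(int)
print('jar/dial'); pg('pics/raw_s0.png',(226,186,252,200)); print(); pg('pics/raw_s21.png',(226,186,252,200))
```

```text
t 52.85 pos [ 0.5474 -0.0755  0.2351] turn deg [-0.05 -0.03  0.1 ] j [ 0.16  0.23 -0.09 -0.   -1.25 -1.75] F [-0.4 -0.7 -0.7] op 0.063
side handle px [271.082  224.5164] area 122 pos [ 0.545  -0.0758  0.061 ] yaw 172.7788656055548
jar/dial
191 161 135 187 222 225 225 224 225 227 227 225 225 224 224 222 223 222 222 219 218 215 214 215 216 215
161 180 182 174 184 207 206 161 137 121  90  71  71  73  84  98 144 180 204 222 222 219 217 217 218 217
116 146 170 184 160  96  65  45  37  33  20  12  14  13  17  24  41  55  81 142 198 221 221 217 216 218
109  92  97  77  50  19   4  11  14  14  19  19  19  20  22  20  21  17  21  45 104 184 219 219 218 217
 80  65  38  21  14  38  60  58  29  15  23  41  45  31  23  28  26  27  27  19  36  99 182 218 217 215
 75  55  26  22  75 148 188 170 110  57  74 136 142  78  27  24  26  25  25  23  15  49 160 220 218 214
 77  57  25  58 143 176 166 167 164 151 144 164 142  62  18  17  21  20  23  23  19  24  96 179 215 215
 70  42  33  77 130 158 164 166 171 174 158 109  49  24  33  34  24  25  32  32  25  26  90 178 217 215
 70  37  23  33  75 135 168 
[... 1352 characters left out ...]
 168 173 174 144  79  42  45  27  13  11  16  26  27   9  13  89 180 219 218
 69  34  10  31  92 147 171 180 187 171 111  35  56 101 100  55  19  12  13   9  13  19  91 181 219 216
 45  20  10  10  27  62 113 146 169 149  65   9  22  71 125 119  50  14  16  13  14  19  89 180 218 216
 41  22  12   9   8  15  29  43  65  60  18   9   7  18  39  40  18  11  19  14   8  19  92 180 218 212
 74  25  14  18  16  15   3  13  15  14  14  13  14  13  15  15  15  11  16  17   8  30 123 195 216 213
 70  33  12  16  14  15  13  16  15  18  18  16  18  15  17  17  18  13  19  16  11  29 123 198 221 221
 61  52  17   8  14  14  17  18  16  22  21  13  16  18  18  19  12  19  14  12   7  23  93 184 222 219
```

Call:
{"op": "jog_arm", "data": {
  "moves": [
    [[-0.15, 0, -4], [0, 0, 0]],
    [[0, 0, -4], [0, 0, 0]],
    [[0, 0, -4], [0, 0, 0]],
    [[0, 0, -4], [0, 0, 0]],
    [[0, 0, -3], [0, 0, 0]],
    [[0, 0, -2], [0, 0, 0]],
    [[0, 0, -1], [0, 0, 0]],
    [[0, 0, 0], [0, 0, 0]],
    [[0, 0, 0], [0, 0, 0]]
  ]
}}

```text
clock: 53.8
position: [0.5463, -0.0755, 0.0164]
eef_rot: [0.029, 3.14, 0.002]
ft_force: [0.5, 0.3, 1.0]
opening: 0.0498
finger_force: 0.0
```

Call:
{"op": "jog_arm", "data": {
  "moves": [
    [[0, 0, 0], [0, 0, 0]],
    [[0, 0, 0], [0, 0, 0]],
    [[0, 0, 0], [0, 0, 0]],
    [[0, 0, 0], [0, 0, 0]],
    [[0, 0, 0], [0, 0, 0]],
    [[0, 0, 0], [0, 0, 0]],
    [[0, 0, 0], [0, 0, 0]],
    [[0, 0, 0], [0, 0, 0]]
  ],
  "gripper": 255,
  "squeeze": 55
}}

```text
clock: 54.6
position: [0.5454, -0.0754, 0.0158]
eef_rot: [0.03, 3.141, 0.002]
ft_force: [-0.4, 0.7, 2.7]
opening: 0.0139
finger_force: 55.0
```

Call:
{"op": "jog_arm", "data": {
  "moves": [
    [[0, 0, 0.5], [0, 0, 0]],
    [[0, 0, 1], [0, 0, 0]],
    [[0, 0, 1.5], [0, 0, 0]],
    [[0, 0, 2], [0, 0, 0]],
    [[0, 0, 0], [0, 0, 0]],
    [[0, 0, 0], [0, 0, 0]]
  ]
}}

```text
clock: 55.2
position: [0.545, -0.0754, 0.0657]
eef_rot: [0.031, 3.141, 0.003]
ft_force: [-0.6, 0.4, -5.0]
opening: 0.0134
finger_force: 55.0
```

Call:
{"op": "jog_arm", "data": {
  "moves": [
    [[-0.2, -0.7, 0], [0, 0, 0]],
    [[-0.3, -1.5, 0], [0, 0, 0]],
    [[-0.4, -2.2, 0], [0, 0, 0]],
    [[-0.4, -2.5, 0], [0, 0, 0]],
    [[-0.4, -2.5, 0], [0, 0, 0]],
    [[-0.4, -2.5, 0], [0, 0, 0]],
    [[-0.4, -2.5, 0], [0, 0, 0]],
    [[-0.4, -2.5, 0], [0, 0, 0]],
    [[-0.4, -2.5, 0], [0, 0, 0]],
    [[-0.4, -2.2, 0], [0, 0, 0]],
    [[-0.3, -1.5, 0], [0, 0, 0]],
    [[-0.1, -0.7, 0], [0, 0, 0]]
  ]
}}

```text
clock: 56.4
position: [0.5029, -0.3152, 0.0648]
eef_rot: [-0.034, -3.14, -0.002]
ft_force: [0.9, -0.4, -2.7]
opening: 0.0136
finger_force: 55.0
```

Run:
```python
from balls import *
fix(89)
s=cv2.imread('pics/raw_s6.png') ; s0=cv2.imread('pics/raw_s0.png')
def mat(n,f,box):
    im=cv2.imread(f); x0,y0,x1,y1=box; m=np.zeros(im.shape[:2],'uint8'); m[y0:y1,x0:x1]=(im.max(2)[y0:y1,x0:x1]<60)*255
    nn,l,st,cc=cv2.connectedComponentsWithStats(m); i=1+np.argmax(st[1:,4]); cn=max(cv2.findContours((l==i).astype('uint8'),0,1)[0],key=len)
    ap=cv2.approxPolyDP(cv2.convexHull(cn),4,True)[:,0]; W=np.array([onz(n,*p,.003)[:2] for p in ap]); print(n,st[i],ap.tolist(),W.tolist(),(W.max(0)+W.min(0))/2)
    rr=cv2.minAreaRect(np.array([onz(n,*p[0],.003)[:2] for p in cn]).astype('float32')); print('rect',rr)
mat('side','pics/raw_s0.png',(270,182,335,220))
mat('top','pics/raw_t0.png',(322,205,382,268))
```

```text
t 56.4 pos [ 0.5029 -0.3152  0.0648] turn deg [-0.09 -0.07  0.22] j [-0.29  0.45 -0.23 -0.   -0.9  -1.3 ] F [ 0.9 -0.4 -2.7] op 0.0136
side [ 274  187   54   30 1124] [[274, 208], [284, 187], [327, 193], [321, 216]] [[0.5774489403534928, -0.25358362524928624], [0.5750637336300601, -0.3976313408408081], [0.4240060151711693, -0.3918839841740256], [0.42457388018005626, -0.24291376978951718]] [ 0.5007 -0.3203]
rect ((0.5003933906555176, -0.3203793466091156), (0.15658332407474518, 0.15590794384479523), 89.44377899169922)
top [ 327  213   48   48 1972] [[331, 213], [374, 217], [372, 260], [327, 256]] [[0.5750906510657126, -0.24759036452767977], [0.5762864514172652, -0.3983704757180955], [0.42569606881278943, -0.4006005055340346], [0.4238579809597071, -0.24602202171400955]] [ 0.5001 -0.3233]
rect ((0.49871498346328735, -0.3228543996810913), (0.15572503209114075, 0.15547944605350494), 0.04880731180310249)
```

Call:
{"op": "jog_arm", "data": {
  "moves": [
    [[-0.1, -0.3, -1], [0, 0, 0]],
    [[0, 0, -1.5], [0, 0, 0]],
    [[0, 0, -1.5], [0, 0, 0]],
    [[0, 0, -0.5], [0, 0, 0]],
    [[0, 0, 0], [0, 0, 0]],
    [[0, 0, 0], [0, 0, 0]],
    [[0, 0, 0], [0, 0, 0]]
  ]
}}

```text
clock: 57.1
position: [0.5041, -0.3165, 0.0214]
eef_rot: [0.029, 3.14, 0.001]
ft_force: [0.2, 0.1, -3.0]
opening: 0.0138
finger_force: 55.0
```

Call:
{"op": "jog_arm", "data": {
  "moves": [
    [[-0.3, -0.4, -0.3], [0, 0, 0]],
    [[-0.1, -0.1, -0.2], [0, 0, 0]],
    [[0, 0, -0.2], [0, 0, 0]],
    [[0, 0, 0], [0, 0, 0]],
    [[0, 0, 0], [0, 0, 0]]
  ]
}}

```text
clock: 57.6
position: [0.4991, -0.3217, 0.0138]
eef_rot: [0.03, 3.141, 0.001]
ft_force: [-1.9, -0.8, -0.4]
opening: 0.0136
finger_force: 55.0
```

Call:
{"op": "jog_arm", "data": {
  "moves": [
    [[0, 0, 0], [0, 0, 0]],
    [[0, 0, 0], [0, 0, 0]],
    [[0, 0, 0], [0, 0, 0]],
    [[0, 0, 0], [0, 0, 0]],
    [[0, 0, 0], [0, 0, 0]],
    [[0, 0, 1], [0, 0, 0]],
    [[0, 0, 3], [0, 0, 0]],
    [[0, 0, 4], [0, 0, 0]],
    [[0, 0, 4], [0, 0, 0]],
    [[0, 3, 4], [0, 0, 0]],
    [[-1, 4.5, 0], [0, 0, 0]],
    [[-1, 4.5, 0], [0, 0, 0]]
  ],
  "gripper": 110
}}

```text
clock: 58.8
position: [0.4799, -0.2007, 0.1759]
eef_rot: [0.033, 3.137, 0.001]
ft_force: [0.9, 1.5, -0.1]
opening: 0.0492
finger_force: 0.0
```

Call:
{"op": "jog_arm", "data": {
  "moves": [
    [[-1, 4.5, 0], [0, 0, 0]],
    [[-1, 4.5, 0], [0, 0, 0]],
    [[0, 4.5, 0], [0, 0, 0]],
    [[0, 4.5, 0], [0, 0, 0]],
    [[0, 4.5, 0], [0, 0, 0]],
    [[0, 4.5, 0], [0, 0, 0]],
    [[0, 4.5, 0], [0, 0, 0]],
    [[0, 4.5, 0], [0, 0, 0]],
    [[0, 0, 0], [0, 0, 0]],
    [[0, 0, 0], [0, 0, 0]]
  ]
}}

```text
clock: 59.8
position: [0.459, 0.1594, 0.1741]
eef_rot: [0.026, 3.141, 0.002]
ft_force: [0.1, -0.1, -1.0]
opening: 0.0493
finger_force: 0.0
```

Run:
```python
from balls import *
fix(89); snap('side','s22'); snap('top','t22')
pan('side','pics/raw_s22.png',[.5,-.3215],.003)
u,v=proj('top',[.5,-.3215,.01]).astype(int); print('pan top');pg('pics/raw_t22.png',(u-17,v-17,u+18,v+18))
u,v=proj('top',[.6375,-.0755,.15]).astype(int); print('dial top now');pg('pics/raw_t22.png',(u-10,v-9,u+11,v+10)); print('start');pg('pics/raw_t0.png',(u-10,v-9,u+11,v+10))
a=cv2.imread('pics/raw_s0.png',0).astype(int);b=cv2.imread('pics/raw_s22.png',0).astype(int); d=abs(a-b)>40
# crank grip location compare
for nm,k in(('s0',a),('s22',b)):
    w=k[168:192,216:242]; y,x=np.nonzero(w<40); print(nm,'crank dark',len(x),x.mean()+216,y.mean()+168)
```

```text
t 59.8 pos [0.459  0.1594 0.1741] turn deg [-0.07  0.03 -0.03] j [ 0.67  0.16 -0.34 -0.   -1.07 -2.26] F [ 0.1 -0.1 -1. ] op 0.0493
side handle px [296.7326 181.9767] area 602 pos [ 0.5218 -0.3416  0.059 ] yaw -93.38091791809987
pan top
 16  16  17  17  16  18  15  16  15  17  19  20  20  26  30  31  34  38  37  36  34  33  29  29  26  22  18  16  16  15  16  16  14  14  13
 16  17  15  16  15  15  15  15  18  24  27  33  35  41  50  53  56  61  62  59  59  55  54  50  47  38  32  24  15  16  17  17  16  14  15
 14  17  16  16  16  15  19  25  36  43  49  49  55  64  74  81  94  93  90  85  82  80  76  72  65  60  53  42  32  21  18  16  16  18  15
 17  17  16  16  16  20  32  54  67  69  72  76  88 103 113 124 131 132 125 121 118 113 109 100  84  76  66  60  49  40  29  30  26  19  15
 17  18  14  17  17  27  53  79  83  85  99 114 130 141 145 147 149 149 146 145 144 142 140 133 119 103  88  75  65  54  50  49  43  30  18
 18  18  16  14  21  38  61  77  93 117 135 146 149 153 151 150 148 150 150 148 149 150 149 148 144 134 119  98  79  68  65  64  58  45  30
 17  18  16  19  24  38
[... 6659 characters left out ...]

112 105  76  33  16  22  56  95 118 109  64  38  26  14  14  13  14  14  16  21  39
106 112  88  41  16  33  81 122 129 101  54  40  31  18  13  14  13  13  16  25  41
 77  90  75  42  18  25  63 100 102  69  51  57  41  19  12  15  14  14  18  34  52
 50  63  59  38  19  17  30  50  53  42  56  67  51  24  15  16  17  11  18  39  59
 45  57  56  48  37  27  14  18  23  26  40  51  43  23  13  14  16  15  26  43  55
 47  60  60  58  61  52  35  17  15  16  19  21  21  15  14  26  39  40  37  47  57
 49  58  60  60  73  79  71  42  25  19  16  14  15  16  26  54  78  73  54  51  57
s0 crank dark 112 233.25892857142858 177.52678571428572
s22 crank dark 108 233.3148148148148 177.28703703703704
```

```bash
python3 -c "
from rig import arm
print(arm.job_done())"
```

```text
the job is handed in; nothing more can be done
None
```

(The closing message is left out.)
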